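# Turn the dried cups and pack them in the ware box

### The job

Open the green lid of the ware box right back until it rests on its stop, and leave it open. The square cups have dried mouth-down on the board: turn every one of them over and stand it mouth-up on the floor inside the box, each on its own foot and not stacked. Leave the kiln posts, the jar, the bowl and the brush where they are.

Things in the scene. Friction and masses are not known exactly. Their poses are not given: they have to be found in the camera images.
- cup_red: Square pottery cup, terracotta with a cream band round the mouth, 56 x 56 mm outside, 72 mm tall, walls 5 mm, 0.2 kg, foot 46 mm square, 4 mm high. May be absent (None). Origin: centre of the mouth, in the rim plane; z points from mouth to foot (up while mouth-down, down when mouth-up); x and y are square to the sides.
- cup_white: Square pottery cup, white with a blue band round the mouth, 56 x 56 mm outside, 72 mm tall, walls 5 mm, 0.2 kg, foot 46 mm square, 4 mm high. May be absent (None). Origin: centre of the mouth, in the rim plane; z points from mouth to foot (up while mouth-down, down when mouth-up); x and y are square to the sides.
- cup_green: Square pottery cup, grey-green with a dark green band round the mouth, 56 x 56 mm outside, 72 mm tall, walls 5 mm, 0.2 kg, foot 46 mm square, 4 mm high. May be absent (None). Origin: centre of the mouth, in the rim plane; z points from mouth to foot (up while mouth-down, down when mouth-up); x and y are square to the sides.
- cup_sand: Square pottery cup, sand-coloured with a brown band round the mouth, 56 x 56 mm outside, 72 mm tall, walls 5 mm, 0.2 kg, foot 46 mm square, 4 mm high. May be absent (None). Origin: centre of the mouth, in the rim plane; z points from mouth to foot (up while mouth-down, down when mouth-up); x and y are square to the sides.
- ware_box: Grey plastic ware box with a green lid, 250 mm (x) by 360 mm (y) outside, 90 mm high, walls and floor 5 mm, fixed. Origin: centre of its underside, on the table; x points from the handle side to the hinge side (away from the robot), z up.
- lid (a joint): Angle of the box lid: 0 shut, 1.7 (97 degrees) open against its stop. The hinge runs along the box's y, on the top of its far rim, and is stiff: the lid stays where it is left. Lid plate 6 mm thick, 254 x 368 mm.
- lid_handle (a point): Middle of the steel bar handle of the lid: 11 mm thick, 110 mm long, parallel to the box's y axis, on two pillars 100 mm apart, 41 mm above the lid's underside and 220 mm in front of the hinge; it moves with the lid.
- lid_hinge (a point): Middle of the lid's hinge line, 125 mm beyond the centre of the box, 90 mm above the table.
- mat: Blue mat, 200 mm (x) by 150 mm (y), 3 mm thick, fixed and kept clear: room to turn cups over. Origin: centre of its underside.
- board: Plywood drying board, 270 x 270 mm, 12 mm thick, fixed. Origin: centre of its underside. The cups start on it.
- post_tall: Bystander: white ceramic kiln post standing upright, 38 mm across, 120 mm tall. Origin: centre of its underside.
- post_short: Bystander: white ceramic kiln post standing upright, 38 mm across, 60 mm tall. Origin: centre of its underside.
- glaze_jar: Bystander: green glaze jar with a black cap, 70 mm across, 90 mm tall. Origin: centre of its underside.
- bisque_bowl: Bystander: empty terracotta bowl, mouth-up, 120 mm across, 50 mm tall. Origin: centre of its underside.
- brush: Bystander: brush lying on the table beside the mat, handle along its x axis. Origin: on the table, about its middle.
Mind the look-alikes: they are no part of the job. What is shaped like the cup_red but pink or purple is not meant.

How it is judged:
By the outcome, as a careful person would: the job done as asked, in the order asked, and still so for the second after the job is handed in, with the robot touching nothing.
Of cup_red, cup_white, cup_green, cup_sand only 2 to 3 are there at a start; the rules pass over those that are not, and their reading is None.
At some moment in a run one of cup_red, cup_white, cup_green, cup_sand may be knocked a few centimetres aside while the robot is not near it.
Once in a run the grip may slacken for a moment while it holds something.
It also fails if it takes over 210 s, if anything falls off the work surface, if the arm or the gripper's body presses on something with over 40 N, if the wrist force passes 120 N, or if a joint passes its speed limit or range.

### The arm

A 7-joint arm with a two-finger parallel gripper is mounted at the origin on the work surface. World frame = base frame: x ahead of the robot, y to its left, z up, the work surface at z = 0. Lengths are in mm, angles in rad, forces in N, time in s.
With the tool pointing down it reaches from about 425 to 950 mm from the base axis. Payload 16.7 kg.
Tool frame: the origin (TCP) lies on the centre line of the jaws, within the pads' length; the fingertips stand 17 mm ahead of it and the grasp point (between the pads) lies 2 mm behind it (bot.finger_overhang is the z of the fingertips in the tool frame, in mm); z points along the fingers, y is the line along which they close (so a half turn about z gives the same grasp; the last joint's range is limited). The gripper opens to 94 mm and grips with 3 to 60 N. Pads are 16 mm wide; open, the fingers measure 119 mm over their backs; the gripper's body (75 mm by 177 mm) begins 78 mm behind the grasp point.
Start: joints at [1.133, 0.426, 0.074, 1.606, -0.034, 1.111, -0.067], TCP at [192.211, -647.017, 222.467] pointing down, gripper open.
Joint ranges: [-2.85, 2.85], [-0.5, 2.14], [-1.23, 1.37], [0.21, 2.46], [-1.02, 4.16], [0.16, 2.05], [-2.73, 2.73]. Speed limits (rad/s): [1.89, 1.89, 2.39, 2.39, 3.01, 3.01, 3.01].

### API

Orientations are given as a 3x3 rotation matrix whose columns are the frame's x, y, z axes.
In Python, from workcell import bot gives the robot as it stands.
- The arm moves only by the tool apply_moves, never from a script. Its argument "series" is one flat list of numbers, 7 for each row, row after row: the shift along the tool's x, y, z in units of 0.25 m (1.0 is 0.25 m), then the turn, a rotation vector about the tool's x, y, z in units of 1.5 rad (1.0 is 1.5 rad), then the opening, from 0 (shut) to 1 (fully open). In form: [dx, dy, dz, wx, wy, wz, hand, dx, dy, dz, wx, wy, wz, hand, ...]. A call has 1 to 12 rows; each row is the pose to reach, as a shift and turn from the pose commanded when the call began, along the tool's axes at that moment; what a row does not reach only later rows make up. A row lasts 1/8 s, in which the tool goes at most 62.5 mm and 10.7 degrees, less where a joint would pass 70% of its speed; a pose out of reach is approached as far as the arm can. A call with a number of a shift or a turn outside -1 to 1 is refused whole. A call with a gripper value outside its range is refused whole. The fingers move at their own pace and stop on an object; "newtons" is the grip in N (left out, the last holds). Time passes only in rows, so rows that repeat a pose let the fingers close. It gives the time, the measured TCP pose, the force, the opening and the grip force at its end, in the units of the state.
- bot.observe(): the state, without advancing time (a new reading comes with each control period).
- bot.read_camera(name): name is "scene" or "side" or "wrist"; returns a dict with "frame" (400x640x3 uint8, red, green, blue), "range_z" (400x640 float32, mm along the optical axis (not along the pixel's ray), 0 where there is no reading), "intrinsics" (3x3 intrinsics, pixels), "pose" (4x4, takes a point from camera to world coordinates). Camera axes: x right, y up, looking along -z (the intrinsics and any distortion apply to the point x, -y, -z); pixel columns grow to the right and rows downward; lengths in mm; the calibration is good to about 2 mm. A picture is of the moment at which its call begins.
- bot.close_job(): hands the job in; it is judged then, once.
The state is a dict: "clock": time; "qpos": joint angles; "qd": joint speeds; "joint_efforts": joint torques, N m; "position": TCP position; "ee_rot": TCP orientation; "contact_force": force on the tool from outside, world axes, zero at the start; "wrist_torque": the same for the moment, N m; "finger_gap": finger opening in mm; "finger_force": force on a finger pad.
Only numpy, scipy, OpenCV 4.12 (cv2) and the standard library are available. Lean on these libraries where they do the work, as an engineer would, in place of code of your own. Each camera call takes 0.05 s, during which the arm holds its last target. There are 200 camera calls.

## Working session

There is one attempt and no reset: what is moved stays moved. The work goes in short steps, Python scripts to look and compute and a tool call to move; the robot and the scene stay as the last step left them, time stands still between calls to the robot, and variables do not carry over. Pictures are saved under pics/ and viewed, at most 14 in all, crops included, and the job is handed in when it is done.

Besides the shell and the picture viewer there is one more tool, called after "Call:" in YAML: its name, and indented under it one key for each argument. apply_moves: Moves the arm, as the interface text tells. Its arguments: {"type":"object","properties":{"series":{"type":"array","items":{"type":"number","minimum":-1,"maximum":1}},"newtons":{"type":"number"}},"required":["series"]}

```bash
ls; mkdir -p pics
cat > h.py <<'E'
import numpy as np, cv2
from workcell import bot
def cam(n,save=None):
    c=bot.read_camera(n)
    if save: cv2.imwrite('pics/'+save,c['frame'][:,:,::-1])
    return c
def pts(c):
    """world point for each pixel (from range_z)"""
    K=c['intrinsics'];d=c['range_z'];v,u=np.mgrid[0:d.shape[0],0:d.shape[1]]
    x=(u-K[0,2])/K[0,0]*d;y=(v-K[1,2])/K[1,1]*d
    P=np.stack([x,-y,-d],-1);T=c['pose']
    return P@T[:3,:3].T+T[:3,3]
E
python3 - <<'E'
from h import *
a=cam('scene','s0.png');b=cam('side','d0.png')
s=bot.observe();print({k:np.round(v,3).tolist() for k,v in s.items()})
for c in(a,b):print(c['intrinsics'].round(1).tolist(),c['pose'].round(3).tolist(),(c['range_z']>0).mean(),c.keys())
E
```

```text
pics
{'clock': 0.1, 'qpos': [1.133, 0.427, 0.074, 1.607, -0.034, 1.111, -0.067], 'qd': [0.001, -0.0, -0.002, -0.002, 0.001, 0.001, -0.002], 'joint_efforts': [0.009, -93.747, 3.678, -45.504, -0.048, 0.017, 0.0], 'position': [192.1, -646.7, 221.863], 'ee_rot': [[0.959, 0.285, -0.0], [0.285, -0.959, 0.001], [-0.0, -0.001, -1.0]], 'contact_force': [0.187, 0.02, -0.252], 'wrist_torque': [-0.02, 0.019, -0.039], 'finger_force': 0.0, 'finger_gap': 93.422}
[[417.6, 0.0, 319.6], [0.0, 417.6, 201.9], [0.0, 0.0, 1.0]] [[-0.026, -0.633, 0.773, 1496.488], [1.0, -0.02, 0.017, -26.298], [0.005, 0.773, 0.634, 882.589], [0.0, 0.0, 0.0, 1.0]] 0.995984375 dict_keys(['frame', 'range_z', 'intrinsics', 'pose'])
[[384.0, 0.0, 315.5], [0.0, 384.0, 202.5], [0.0, 0.0, 1.0]] [[-0.995, 0.064, -0.073, 444.445], [-0.097, -0.693, 0.714, 717.253], [-0.005, 0.718, 0.696, 847.865], [0.0, 0.0, 0.0, 1.0]] 0.995890625 dict_keys(['frame', 'range_z', 'intrinsics', 'pose'])
```

View pics/s0.png

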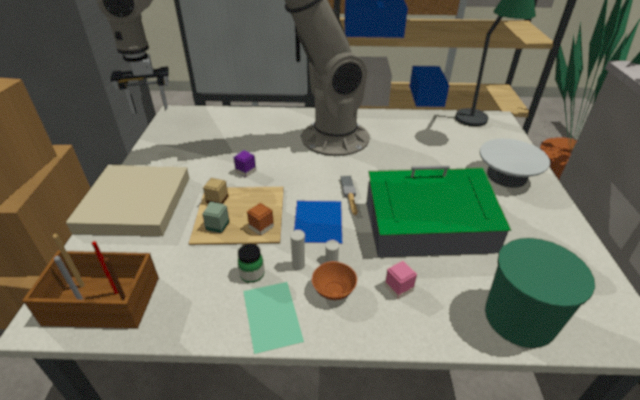

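View pics/d0.png

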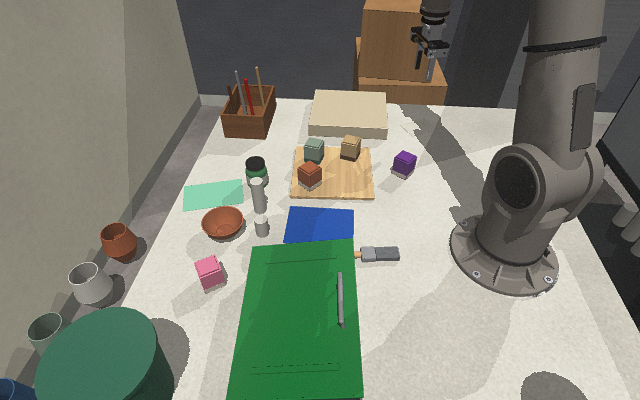

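The scene view shows three cups on the board: sand (215,190), green (215,217), red (260,218). The mat is at (318,220), the box with its handle is at (435,200), and the brush is at (348,193). The pink and purple blocks are decoys. Next I measure the positions.

```bash
cat >> h.py <<'E'
HSV={'red':((4,120,60),(14,255,255)),'sand':((12,60,90),(25,150,255)),'green':((55,20,60),(95,90,200))}
def ray(c,u,v,z):
    K=c['intrinsics'];T=c['pose'];d=T[:3,:3]@np.array([(u-K[0,2])/K[0,0],-(v-K[1,2])/K[1,1],-1]);o=T[:3,3]
    return o+d*(z-o[2])/d[2]
def rect(P):
    r=cv2.minAreaRect(P[:,:2].astype(np.float32));return np.round(r[0],1),np.round(r[1],1),round(r[2],1)
def region(P,x,y,z):
    return (P[...,0]>x[0])&(P[...,0]<x[1])&(P[...,1]>y[0])&(P[...,1]<y[1])&(P[...,2]>z[0])&(P[...,2]<z[1])
E
python3 - <<'E'
from h import *
print([x for x in dir(bot) if x[0]!='_'],bot.finger_overhang)
A={n:cam(n) for n in('scene','side')}
px={'scene':{'sand':(215,182),'green':(215,208),'red':(260,211),'handle':(430,167),'mat':(318,220),'post_tall':(297,235),'post_short':(332,246),'jar':(249,252),'boardc':(240,230),'lid':(435,200),'brush':(347,185),'pink':(400,270)},
'side':{'sand':(351,141),'green':(314,145),'red':(310,168),'handle':(340,300),'mat':(320,224),'post_tall':(258,181),'post_short':(261,219),'jar':(256,160),'boardc':(345,180),'lid':(290,320),'brush':(380,254),'pink':(208,264)}}
for n in A:
    P=pts(A[n])
    h=cv2.cvtColor(A[n]['frame'],cv2.COLOR_RGB2HSV)
    for k,(u,v) in px[n].items():print(n,k,P[v,u].round(0),h[v,u])
    hb=(h[...,0]>105)&(h[...,0]<125)&(h[...,1]>150)&region(P,(200,900),(-400,300),(-10,20))
    print(n,'mat',rect(P[hb]),np.median(P[hb][:,2]))
    hg=(h[...,0]>50)&(h[...,0]<75)&(h[...,1]>150)&region(P,(200,1000),(-100,600),(70,115))
    print(n,'lid',rect(P[hg]),np.median(P[hg][:,2]))
    hh=region(P,(200,1000),(-100,600),(118,150));print(n,'handle',hh.sum(),rect(P[hh]) if hh.sum()>3 else 0,P[hh][:,2].max() if hh.any() else 0)
    # tops at z 76..95 on board: blobs
    m=region(P,(300,800),(-450,-60),(74,94)).astype(np.uint8)
    k,l,st,ce=cv2.connectedComponentsWithStats(m)
    for i in range(1,k):
        if st[i,4]>40:
            Q=P[l==i];print(n,'top',ce[i].round(),st[i,4],rect(Q),np.median(Q[:,2]).round(1),h[l==i].mean(0).round())
E
```

```text
['IKError', 'close_job', 'finger_overhang', 'observe', 'read_camera'] 17.0
scene sand [ 434. -384.   85.] [ 21 103 180]
scene green [ 562. -356.   85.] [ 55  38 153]
scene red [ 571. -221.   85.] [ 13 185 161]
scene handle [444. 284. 165.] [ 38   8 124]
scene mat [514. -53.   4.] [106 232 163]
scene post_tall [ 704. -103.  119.] [ 28  22 187]
scene post_short [683.  -9.  59.] [ 28  19 187]
scene jar [ 739. -227.   88.] [140  27  28]
scene boardc [ 577. -287.   13.] [ 20 115 160]
scene lid [536. 291. 112.] [ 72 255 122]
scene brush [347.  42.  18.] [ 70   6 121]
scene pink [775. 165.  72.] [171 102 202]
scene mat (array([515.5, -52.5]), array([192.8, 141.5]), 0.4) 3.503989745858064
scene lid (array([727.6, 301.7]), array([462.8, 365.3]), 3.2) 104.8432487953279
scene handle 3693 (array([694.6, 199.2]), array([574.7, 597.6]), 6.3) 149.9789472508553
scene top [214. 184.] 218 (array([ 434.5, -387.4]), array([56.2, 61.7]), 72.5) 83.5 [ 21.  98. 164.]
scene top [214. 210.] 274 (array([ 561.2, -359.6]), array([58.4, 62.4]), 78.2) 83.1 [ 51.  41. 136.]
scene top [259. 211.] 274 (array([ 561.5
[... 816 characters left out ...]
y([198.2, 151.4]), 0.5) 3.4228108714921746
side lid (array([573., 294.]), array([158.8, 366.6]), 4.3) 106.33099112592089
side handle 8390 (array([609. , 194.1]), array([399. , 602.2]), 4.6) 149.86784390019147
side top [351. 141.] 180 (array([ 433.9, -386.5]), array([57.6, 56.1]), 76.5) 82.8 [ 18.  97. 177.]
side top [314. 144.] 189 (array([ 560. , -358.3]), array([58.6, 56.5]), 77.4) 83.3 [ 55.  30. 145.]
side top [255. 163.] 246 (array([ 734.9, -228.9]), array([61.4, 60. ]), 48.2) 89.6 [35. 22. 53.]
side top [309. 168.] 232 (array([ 559.6, -226.8]), array([57.9, 62.3]), 50.9) 83.0 [  9. 143. 151.]
side top [258. 193.] 60 (array([699.4, -93.9]), array([37., 20.]), 12.9) 84.8 [ 24.  18. 127.]
```

Run:
```python
from h import *
for n in('scene','side'):
    c=cam(n);P=pts(c);h=cv2.cvtColor(c['frame'],cv2.COLOR_RGB2HSV)
    m=(h[...,0]>50)&(h[...,0]<80)&(h[...,1]>140)&region(P,(380,720),(80,500),(80,150))
    Q=P[m];X=np.c_[Q[:,:2],np.ones(len(Q))]
    for _ in range(5):
        w=np.linalg.lstsq(X,Q[:,2],rcond=None)[0];k=abs(Q[:,2]-X@w)<6;Q,X=Q[k],X[k]
    print(n,'plane',w,'angle',np.arctan(-w[0]),len(Q),rect(Q))
    R=P-0;dz=P[...,2]-(P[...,0]*w[0]+P[...,1]*w[1]+w[2])
    g=(dz>22)&(dz<60)&region(P,(380,520),(200,380),(100,220))&(h[...,1]<110)
    H=P[g];print('handle',len(H),rect(H),np.percentile(H,[2,50,98],axis=0).round(1).tolist(),dz[g].max())
    b=region(P,(400,720),(80,500),(20,85));print('box body',np.percentile(P[b],[0.5,99.5],axis=0).round().tolist())
    m=(h[...,0]>12)&(h[...,0]<26)&(h[...,1]>70)&region(P,(300,800),(-500,-100),(5,18));print('board',rect(P[m]),np.median(P[m][:,2]))
```

```text
scene plane [-1.47637711e-01 -1.21854677e-02  1.96344028e+02] angle 0.14657884352855488 7643 (array([532.2, 290.6]), array([250.9, 366.1]), 4.4)
handle 152 (array([442.1, 284.2]), array([ 14.3, 116.3]), 3.0) [[435.0, 229.0, 151.7], [442.5, 286.5, 165.9], [449.1, 340.3, 171.0]] 45.14326523162197
box body [[432.0, 104.0, 20.0], [665.0, 478.0, 85.0]]
board (array([ 580. , -310.1]), array([296.9, 471.5]), 83.9) 12.634893739843562
side plane [-1.46644609e-01 -1.15815300e-02  1.95834122e+02] angle 0.14560678731580626 18117 (array([527.4, 290.8]), array([249.6, 368.8]), 4.6)
handle 277 (array([439.1, 284.1]), array([ 11. , 119.6]), 4.5) [[431.2, 229.2, 163.5], [438.9, 291.5, 167.7], [447.9, 342.2, 170.6]] 43.42321200547964Traceback (most recent call last):
  File "<stdin>", line 12, in <module>
    return _quantile_unchecked(
        a, q, axis, out, overwrite_input, method, keepdims, weights)
    return _ureduce(a,
                    func=_quantile_ureduce_func,
    ...<5 lines>...
                    overwrite_input=overwrite_input,
                    method=method)
    r = func(a, **kwargs)
    result = _quantile(arr,
                       quantiles=q,
    ...<2 lines>...
                       out=out,
                       weights=wgt)
    slices_having_nans = np.isnan(arr[-1, ...])
                                  ~~~^^^^^^^^^
IndexError: index -1 is out of bounds for axis 0 with size 0
```

```bash
cat >> h.py <<'E'
from scipy.spatial.transform import Rotation as Ro
def rot(yaw,t=0,roll=0):
    """tool down with x axis at yaw (deg); leaning t deg towards tool x; closing axis horizontal"""
    a=np.radians(yaw);R=np.array([[np.cos(a),np.sin(a),0],[np.sin(a),-np.cos(a),0],[0,0,-1]])
    return R@Ro.from_euler('y',t,degrees=True).as_matrix()
def tip(p,R,off=0): return np.array(p,float)+R@[0,0,off]
def calls(*C,grasp=True):
    """C: list of calls, each a list of (pos,R); prints relative units; grasp: pos is of the grasp point 2 mm behind TCP"""
    s=bot.observe();p0,R0=np.array(s['position']),np.array(s['ee_rot'])
    for c in C:
        p,R=p0,R0
        for pos,Rw in c:
            q=np.array(pos,float)+(Rw@[0,0,2] if grasp else 0)
            d=R.T@(q-p)/250;w=Ro.from_matrix(R.T@Rw).as_rotvec()/1.5
            print(np.round(d,3).tolist(),np.round(w,3).tolist(),'dist %.0f turn %.0f'%(np.linalg.norm(q-p),np.degrees(np.linalg.norm(w)*1.5)))
            p0,R0=q,Rw
        print('--')
def st():
    s=bot.observe();R=np.array(s['ee_rot'])
    print('t',round(s['clock'],2),'p',np.round(s['position'],1),'q',np.round(s['qpos'],2),'F',np.round(s['contact_force'],1),'M',np.round(s['wrist_torque'],1),'gap',round(s['finger_gap'],1),'ff',round(s['finger_force'],1))
    print('yaw',np.degrees(np.arctan2(R[1,0],R[0,0])).round(1),'z',R[:,2].round(3),'y',R[:,1].round(3))
E
python3 - <<'E'
from h import *
calls([((420,-480,300),rot(40))],[((560,-240,300),rot(60))],[((560,0,300),rot(80))],[((441,240,270),rot(94.7))])
E
```

```text
[1.064, -0.381, -0.303] [-0.0, -0.0, -0.273] dist 292 turn 23
--
[1.046, -0.375, 0.0] [0.0, 0.0, -0.233] dist 278 turn 20
--
[0.831, -0.48, 0.0] [0.0, 0.0, -0.233] dist 240 turn 20
--
[0.863, -0.635, 0.12] [0.0, 0.0, -0.171] dist 270 turn 15
--
```

Call:
apply_moves:
  series: [0.98,-0.38,-0.3,0,0,-0.27,1,0.98,-0.38,-0.3,0,0,-0.27,1,0.98,-0.38,-0.3,0,0,-0.27,1,0.98,-0.38,-0.3,0,0,-0.27,1,0.98,-0.38,-0.3,0,0,-0.27,1]

```text
clock: 0.92
position: [403.6, -483.4, 298.8]
ee_rot: [[0.766, 0.643, 0.002], [0.643, -0.766, -0.0], [0.001, 0.001, -1.0]]
contact_force: [-1.1, -0.6, 0.0]
finger_gap: 94.2
finger_force: 0.0
```

Call:
apply_moves:
  series: [1,-0.38,0,0,0,-0.23,1,1,-0.38,0,0,0,-0.23,1,1,-0.38,0,0,0,-0.23,1,1,-0.38,0,0,0,-0.23,1,1,-0.38,0,0,0,-0.23,1]

```text
clock: 1.55
position: [533.3, -249.2, 297.7]
ee_rot: [[0.503, 0.864, 0.001], [0.864, -0.503, 0.001], [0.001, 0.0, -1.0]]
contact_force: [-0.7, -1.1, 0.5]
finger_gap: 93.6
finger_force: 0.0
```

Run:
```python
from h import *
st()
calls([((560,0,300),rot(80))],[((441,240,270),rot(94.7))])
```

```text
t 1.55 p [ 533.3 -249.2  297.7] q [ 0.57  0.24 -0.3   1.7   0.07  1.21 -0.27] F [-0.7 -1.1  0.5] M [-0.1 -0.  -0. ] gap 93.6 ff 0.0
yaw 59.8 z [ 0.001  0.001 -1.   ] y [ 0.864 -0.503  0.   ]
[0.915, -0.409, -0.0] [0.0, -0.001, -0.235] dist 251 turn 20
--
[0.863, -0.635, 0.12] [0.0, 0.0, -0.171] dist 270 turn 15
--
```

Call:
apply_moves:
  series: [0.92,-0.41,0,0,0,-0.235,1,0.92,-0.41,0,0,0,-0.235,1,0.92,-0.41,0,0,0,-0.235,1,0.92,-0.41,0,0,0,-0.235,1,0.92,-0.41,0,0,0,-0.235,1]

```text
clock: 2.17
position: [559.9, 1.3, 297.7]
ee_rot: [[0.173, 0.985, 0.0], [0.985, -0.173, 0.001], [0.001, 0.0, -1.0]]
contact_force: [-0.2, -1.4, 0.2]
finger_gap: 93.6
finger_force: 0.0
```

Call:
apply_moves:
  series: [0.863,-0.635,0.12,0,0,-0.171,1,0.863,-0.635,0.12,0,0,-0.171,1,0.863,-0.635,0.12,0,0,-0.171,1,0.863,-0.635,0.12,0,0,-0.171,1,0.863,-0.635,0.12,0,0,-0.171,1,0.863,-0.635,0.12,0,0,-0.171,1]

```text
clock: 2.92
position: [442.0, 237.8, 267.5]
ee_rot: [[-0.078, 0.997, -0.0], [0.997, 0.078, -0.0], [-0.0, -0.0, -1.0]]
contact_force: [-0.1, -0.8, 0.6]
finger_gap: 94.0
finger_force: 0.0
```

Run:
```python
from h import *
st()
c=cam('wrist','w1.png');P=pts(c)
g=region(P,(380,520),(200,380),(152,180));H=P[g];print(len(H),rect(H),np.percentile(H,[2,50,98],axis=0).round(1).tolist())
calls([((441,285.5,230),rot(94.7)),((441,285.5,166),rot(94.7))])
```

```text
t 2.92 p [442.  237.8 267.5] q [ 0.02  0.16 -0.71  1.9   0.11  1.13 -0.65] F [-0.1 -0.8  0.6] M [-0.  -0.1  0.1] gap 94.0 ff 0.0
yaw 94.5 z [-0. -0. -1.] y [ 0.997  0.078 -0.   ]
1863 (array([440.7, 284. ]), array([ 10.6, 119.2]), 4.8) [[433.0, 228.5, 164.0], [440.6, 288.1, 167.3], [448.9, 340.6, 169.1]]
[0.195, 0.008, 0.158] [0.0, 0.0, -0.004] dist 63 turn 0
[0.196, 0.008, 0.414] [0.0, 0.0, -0.004] dist 114 turn 0
--
```

View pics/w1.png

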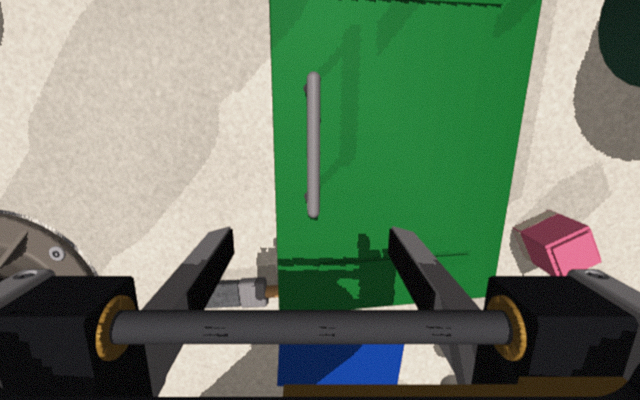

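The wrist picture shows the bar handle at (313,72–215) with both fingers straddling its line. I descend on it and grip.

Call:
apply_moves:
  series: [0.196,0.008,0.158,0,0,0,1,0.196,0.008,0.3,0,0,0,0.6,0.196,0.008,0.412,0,0,0,0.4,0.196,0.008,0.412,0,0,0,0,0.196,0.008,0.412,0,0,0,0,0.196,0.008,0.412,0,0,0,0,0.196,0.008,0.412,0,0,0,0,0.196,0.008,0.412,0,0,0,0]
  newtons: 35

```text
clock: 3.98
position: [440.6, 286.6, 165.0]
ee_rot: [[-0.077, 0.997, 0.001], [0.997, 0.077, 0.0], [0.0, 0.001, -1.0]]
contact_force: [0.5, -1.0, 0.3]
finger_gap: 27.2
finger_force: 0.0
```

Run:
```python
from h import *
st()
s=bot.observe();p=np.array(s['position']);R=np.array(s['ee_rot'])
xb=np.array([np.cos(np.radians(4.6)),np.sin(np.radians(4.6)),0])
H=lambda th:(-220*np.cos(th)+41*np.sin(th))*xb+np.array([0,0,220*np.sin(th)+41*np.cos(th)])
for b,e in((.146,.9),(.9,1.3),(1.3,1.72)):
    for th in np.linspace(b,e,9)[1:]: print(round(th,2),np.round(R.T@(H(th)-H(b))/250,3))
```

```text
t 3.98 p [440.6 286.6 165. ] q [-0.1   0.32 -0.71  1.96  0.26  0.94 -0.86] F [ 0.5 -1.   0.3] M [-0.  -0.1  0. ] gap 27.2 ff 0.0
yaw 94.4 z [ 0.001  0.    -1.   ] y [0.997 0.077 0.001]
0.24 [ 0.     0.031 -0.078]
0.33 [ 0.     0.07  -0.153]
0.43 [ 0.     0.115 -0.225]
0.52 [ 0.001  0.167 -0.291]
0.62 [ 0.001  0.224 -0.353]
0.71 [ 0.001  0.288 -0.408]
0.81 [ 0.001  0.356 -0.458]
0.9 [ 0.002  0.429 -0.501]
0.95 [ 0.    0.04 -0.02]
1.0 [ 0.     0.081 -0.038]
1.05 [ 0.     0.123 -0.054]
1.1 [ 0.001  0.166 -0.067]
1.15 [ 0.001  0.209 -0.079]
1.2 [ 0.001  0.253 -0.088]
1.25 [ 0.001  0.297 -0.095]
1.3 [ 0.001  0.341 -0.1  ]
1.35 [ 0.     0.047 -0.003]
1.4 [ 0.     0.094 -0.003]
1.46 [ 0.     0.141 -0.001]
1.51 [0.001 0.188 0.004]
1.56 [0.001 0.234 0.011]
1.62 [0.001 0.28  0.02 ]
1.67 [0.001 0.326 0.032]
1.72 [0.001 0.37  0.046]
```

Call:
apply_moves:
  series: [0,0,0,0,0,0,0,0,0,0,0,0,0,0,0,0,0,0,0,0,0,0,0,0,0,0,0,0,0,0.015,-0.04,0,0,0,0,0,0.03,-0.078,0,0,0,0,0,0.05,-0.115,0,0,0,0,0,0.07,-0.153,0,0,0,0,0,0.07,-0.153,0,0,0,0]

```text
clock: 5.1
position: [457.7, 287.9, 204.0]
ee_rot: [[-0.077, 0.997, -0.001], [0.997, 0.077, -0.0], [-0.0, -0.001, -1.0]]
contact_force: [-7.6, -2.2, 5.0]
finger_gap: 10.2
finger_force: 35.0
```

```bash
cat >> h.py <<'E'
def lid():
    for n in('scene','side'):
        c=cam(n);P=pts(c);h=cv2.cvtColor(c['frame'],cv2.COLOR_RGB2HSV)
        m=(h[...,0]>50)&(h[...,0]<80)&(h[...,1]>140)&region(P,(380,760),(80,500),(80,400))
        Q=P[m];Q=Q-np.median(Q,0)
        if len(Q)<200: continue
        for _ in range(6):
            nv=np.linalg.svd(Q-Q.mean(0),full_matrices=False)[2][2];k=abs((Q-Q.mean(0))@nv)<8;Q=Q[k]
        print(n,'lid angle',np.arctan2(np.hypot(*nv[:2]),abs(nv[2])).round(3),'normal',(nv*np.sign(nv[0]+1e-9)).round(2),len(Q))
E
python3 - <<'E'
from h import *
st();lid()
E
```

```text
t 5.1 p [457.7 287.9 204. ] q [-0.08  0.3  -0.71  1.89  0.23  1.03 -0.81] F [-7.6 -2.2  5. ] M [-0.4  1.9 -0. ] gap 10.2 ff 35.0
yaw 94.4 z [-0.001 -0.    -1.   ] y [ 0.997  0.077 -0.001]
scene lid angle 0.337 normal [0.33 0.03 0.94] 8862
side lid angle 0.334 normal [0.33 0.03 0.94] 14697
```

Call:
apply_moves:
  series: [0,0.02,-0.037,0,0,0,0,0,0.045,-0.072,0,0,0,0,0,0.07,-0.106,0,0,0,0,0,0.097,-0.138,0,0,0,0,0,0.125,-0.17,0,0,0,0,0,0.154,-0.2,0,0,0,0,0,0.186,-0.228,0,0,0,0,0,0.218,-0.255,0,0,0,0,0,0.252,-0.281,0,0,0,0,0,0.286,-0.305,0,0,0,0,0,0.359,-0.348,0,0,0,0,0,0.359,-0.348,0,0,0,0]

```text
clock: 6.7
position: [548.8, 295.1, 292.7]
ee_rot: [[-0.076, 0.997, 0.002], [0.997, 0.076, 0.001], [0.001, 0.002, -1.0]]
contact_force: [-8.0, -3.9, 17.9]
finger_gap: 9.8
finger_force: 35.0
```

Call:
apply_moves:
  series: [0,0.04,-0.02,0,0,0,0,0,0.081,-0.038,0,0,0,0,0,0.123,-0.054,0,0,0,0,0,0.166,-0.067,0,0,0,0,0,0.209,-0.079,0,0,0,0,0,0.253,-0.088,0,0,0,0,0,0.297,-0.095,0,0,0,0,0,0.341,-0.1,0,0,0,0,0,0.341,-0.1,0,0,0,0]

```text
clock: 7.82
position: [634.1, 301.4, 315.9]
ee_rot: [[-0.076, 0.997, 0.002], [0.997, 0.076, 0.001], [0.001, 0.002, -1.0]]
contact_force: [1.4, 0.5, 4.8]
finger_gap: 9.8
finger_force: 35.0
```

Run:
```python
from h import *
st();lid()
```

```text
t 7.83 p [634.1 301.4 315.9] q [-0.1   0.48 -0.65  1.39  0.29  1.36 -0.68] F [1.4 0.5 4.8] M [ 0.1 -0.4  0. ] gap 9.8 ff 35.0
yaw 94.4 z [ 0.002  0.001 -1.   ] y [0.997 0.076 0.002]
scene lid angle 1.31 normal [0.96 0.08 0.26] 11032
side lid angle 1.296 normal [0.96 0.08 0.27] 426
```

Call:
apply_moves:
  series: [0,0.047,-0.003,0,0,0,0,0,0.094,-0.003,0,0,0,0,0,0.141,-0.001,0,0,0,0,0,0.188,0.004,0,0,0,0,0,0.234,0.011,0,0,0,0,0,0.28,0.02,0,0,0,0,0,0.326,0.032,0,0,0,0,0,0.355,0.04,0,0,0,0,0,0.37,0.046,0,0,0,0,0,0.37,0.046,0,0,0,0]

```text
clock: 9.18
position: [720.6, 308.1, 304.3]
ee_rot: [[-0.079, 0.997, -0.008], [0.997, 0.078, -0.003], [-0.003, -0.008, -1.0]]
contact_force: [-37.8, -13.7, 22.6]
finger_gap: 9.8
finger_force: 35.0
```

Run:
```python
from h import *
st();lid()
```

```text
t 9.18 p [720.6 308.1 304.3] q [-0.15  0.63 -0.61  1.17  0.35  1.45 -0.62] F [-37.8 -13.7  22.6] M [-3.2  9.  -0. ] gap 9.8 ff 35.0
yaw 94.5 z [-0.008 -0.003 -1.   ] y [ 0.997  0.078 -0.008]
scene lid angle 1.439 normal [ 0.99  0.08 -0.13] 8156
side lid angle 1.435 normal [ 0.99  0.08 -0.14] 3978
```

Call:
apply_moves:
  series: [0,-0.02,0,0,0,0,0,0,-0.02,0,0,0,0,0.27,0,-0.02,0,0,0,0,0.27,0,-0.02,0,0,0,0,0.27,0,-0.02,-0.15,0,0,0,0.27,0,-0.02,-0.4,0,0,0,0.27,0,-0.02,-0.6,0,0,0,0.27,0,-0.02,-0.6,0,0,0,0.27]

```text
clock: 10.28
position: [720.1, 308.9, 457.8]
ee_rot: [[-0.077, 0.997, 0.005], [0.997, 0.077, 0.003], [0.003, 0.005, -1.0]]
contact_force: [0.1, 0.2, -0.5]
finger_gap: 25.2
finger_force: 0.0
```

Run:
```python
from h import *
st();lid()
calls([((560,200,430),rot(80))],[((540,0,350),rot(70))],[((480,-220,330),rot(50))],[((470,-330,330),rot(60))])
```

```text
t 10.28 p [720.1 308.9 457.8] q [-0.2   0.6  -0.6   0.9   0.33  1.72 -0.59] F [ 0.1  0.2 -0.5] M [-0.  -0.1 -0. ] gap 25.2 ff 0.0
yaw 94.4 z [ 0.005  0.003 -1.   ] y [0.997 0.077 0.005]
scene lid angle 1.442 normal [ 0.99  0.08 -0.13] 8954
side lid angle 1.436 normal [ 0.99  0.08 -0.13] 3596
[-0.383, -0.67, 0.1] [0.0, -0.0, 0.168] dist 195 turn 14
--
[-0.802, 0.06, 0.32] [0.0, 0.0, 0.116] dist 216 turn 10
--
[-0.909, 0.075, 0.08] [0.0, 0.0, 0.233] dist 229 turn 20
--
[-0.363, 0.252, 0.0] [0.0, 0.0, -0.116] dist 110 turn 10
--
```

Call:
apply_moves:
  series: [-0.38,-0.67,0.1,0,0,0.17,0.8,-0.38,-0.67,0.1,0,0,0.17,0.8,-0.38,-0.67,0.1,0,0,0.17,0.8,-0.38,-0.67,0.1,0,0,0.17,0.8]

```text
clock: 10.88
position: [556.9, 197.6, 427.0]
ee_rot: [[0.179, 0.984, -0.001], [0.984, -0.179, -0.003], [-0.003, -0.001, -1.0]]
contact_force: [1.8, 0.2, 0.3]
finger_gap: 62.1
finger_force: 0.0
```

Call:
apply_moves:
  series: [-0.8,0.06,0.32,0,0,0.12,0.8,-0.8,0.06,0.32,0,0,0.12,0.8,-0.8,0.06,0.32,0,0,0.12,0.8,-0.8,0.06,0.32,0,0,0.12,0.8]

```text
clock: 11.38
position: [538.5, -2.7, 346.0]
ee_rot: [[0.354, 0.935, -0.003], [0.935, -0.354, -0.001], [-0.001, -0.002, -1.0]]
contact_force: [0.6, -0.3, 0.8]
finger_gap: 75.2
finger_force: 0.0
```

```bash
cat > kin.py <<'E'
import numpy as np
from scipy.optimize import least_squares
from scipy.spatial.transform import Rotation as Ro
def E(a,t): return Ro.from_euler(a,t).as_matrix()
def fk(q,p,s):
    c,d1,L1,L2,D,ex,ez,yo=p
    R=E('z',-q[0]+c);x=np.array([0,0,d1.item() if hasattr(d1,'item') else d1])
    R=R@E('y',q[1])@E('z',s[0]*q[2]);x=x+R@[ex,0,L1]
    R=R@E('y',q[3])@E('z',s[1]*q[4]);x=x+R@[ez,0,L2]
    R=R@E('y',q[5])@E('z',s[2]*q[6]+yo);x=x+R@[0,0,D]
    return x,R
E
python3 - <<'E'
from h import *;from kin import *;import itertools
st()
S=[([1.133,.427,.074,1.607,-.034,1.111,-.067],[192.1,-646.7,221.9],16.55),([.57,.24,-.3,1.7,.07,1.21,-.27],[533.3,-249.2,297.7],59.8),([.02,.16,-.71,1.9,.11,1.13,-.65],[442,237.8,267.5],94.5),([-.1,.32,-.71,1.96,.26,.94,-.86],[440.6,286.6,165],94.4),([-.08,.3,-.71,1.89,.23,1.03,-.81],[457.7,287.9,204],94.4),([-.1,.48,-.65,1.39,.29,1.36,-.68],[634.1,301.4,315.9],94.4),([-.2,.6,-.6,.9,.33,1.72,-.59],[720.1,308.9,457.8],94.4)]
s=bot.observe();S.append((list(s['qpos']),list(s['position']),np.degrees(np.arctan2(s['ee_rot'][1][0],s['ee_rot'][0][0]))))
best=[]
for sg in itertools.product((-1,1),repeat=3):
  for yo in(1.57,-1.57):
    def f(p):
        o=[]
        for q,x,y in S:
            X,R=fk(q,p,sg);o+=list((X-x)/5)+list((R-rot(y)).ravel()*40)
        return o
    r=least_squares(f,[0,350,400,400,250,0,0,yo]);best.append((r.cost,sg,r.x))
best.sort(key=lambda b:b[0])
for b in best[:3]:print(round(b[0],2),b[1],b[2].round(2))
E
```

```text
t 11.38 p [538.5  -2.7 346. ] q [ 0.32  0.14 -0.49  1.72  0.07  1.29 -0.54] F [ 0.6 -0.3  0.8] M [-0. -0. -0.] gap 75.2 ff 0.0
yaw 69.3 z [-0.003 -0.001 -1.   ] y [ 0.935 -0.354 -0.002]
18.96 (-1, -1, -1) [-1.0000e-01 -3.5183e+02  5.6145e+02  4.8873e+02 -2.9138e+02  5.1100e+00
  1.7730e+01  1.4700e+00]
18.96 (-1, -1, -1) [-1.0000e-01 -3.5183e+02  5.6145e+02  4.8873e+02 -2.9138e+02  5.1100e+00
  1.7730e+01  1.4700e+00]
2004.55 (-1, 1, -1) [-1.1000e-01 -7.7060e+01  5.8686e+02  4.8403e+02  1.9720e+01 -5.5000e-01
  9.7000e+00  1.3700e+00]
```

Run:
```python
from h import *
R=rot(140,-45);g=np.array([560,-226,48.])
calls([((500,-150,330),rot(115,-25))],[(g-R[:,2]*150,R)])
# refined cup tops, both views
P=[];H=[]
for n in('scene','side'):
    c=cam(n);P.append(pts(c).reshape(-1,3));H.append(cv2.cvtColor(c['frame'],cv2.COLOR_RGB2HSV).reshape(-1,3))
for i,Q in enumerate(P):
  for nm,(x,y) in dict(red=(560,-226),green=(560,-359),sand=(434,-387)).items():
    m=region(Q,(x-50,x+50),(y-50,y+50),(81,90));print(i,nm,rect(Q[m]),Q[m].mean(0).round(1))
```

```text
[-0.608, 0.067, 0.072] [-0.118, -0.275, -0.523] dist 154 turn 52
--
[0.302, -0.088, 0.634] [-0.168, -0.229, -0.239] dist 177 turn 32
--
0 red (array([ 563.1, -224.3]), array([56.9, 55.9]), 49.4) [ 563.3 -225.8   83.9]
0 green (array([ 561.5, -359.1]), array([55.3, 53.6]), 74.8) [ 562.5 -358.8   84.4]
0 sand (array([ 436.3, -387.2]), array([52.7, 56.2]), 73.0) [ 436.8 -387.5   84.5]
1 red (array([ 560.4, -225.6]), array([54.3, 54.5]), 50.1) [ 560.6 -224.2   83.7]
1 green (array([ 560.3, -361.2]), array([54.5, 53.6]), 81.4) [ 560.4 -358.8   84.1]
1 sand (array([ 432.4, -386.6]), array([55.5, 54.2]), 75.3) [ 431.9 -386.    84.2]
```

Call:
apply_moves:
  series: [-0.608,0.067,0.072,-0.118,-0.275,-0.523,0.9,-0.608,0.067,0.072,-0.118,-0.275,-0.523,0.9,-0.608,0.067,0.072,-0.118,-0.275,-0.523,0.9,-0.608,0.067,0.072,-0.118,-0.275,-0.523,0.9,-0.608,0.067,0.072,-0.118,-0.275,-0.523,0.9,-0.608,0.067,0.072,-0.118,-0.275,-0.523,0.9]

```text
clock: 12.22
position: [501.6, -145.7, 329.9]
ee_rot: [[-0.387, 0.904, 0.183], [0.819, 0.428, -0.381], [-0.423, 0.002, -0.906]]
contact_force: [0.1, 0.4, 0.1]
finger_gap: 84.5
finger_force: 0.0
```

Call:
apply_moves:
  series: [0.302,-0.088,0.634,-0.168,-0.229,-0.239,0.9,0.302,-0.088,0.634,-0.168,-0.229,-0.239,0.9,0.302,-0.088,0.634,-0.168,-0.229,-0.239,0.9,0.302,-0.088,0.634,-0.168,-0.229,-0.239,0.9,0.302,-0.088,0.634,-0.168,-0.229,-0.239,0.9]

```text
clock: 12.85
position: [491.0, -162.5, 161.9]
ee_rot: [[-0.553, 0.673, 0.491], [0.474, 0.739, -0.478], [-0.685, -0.031, -0.728]]
contact_force: [-0.0, -0.8, -1.6]
finger_gap: 84.6
finger_force: 0.0
```

Run:
```python
from h import *
st()
c=cam('wrist','w2.png');P=pts(c)
m=region(P,(510,620),(-275,-175),(80,92));print(rect(P[m]),m.sum(),P[m].mean(0))
g=np.array([561.5,-225,48.]);R=rot(140,-45)
calls([(g-R[:,2]*60,R),(g,R)])
from kin import *
S=[([1.133,.427,.074,1.607,-.034,1.111,-.067],[192.1,-646.7,221.9],rot(16.55)),([.57,.24,-.3,1.7,.07,1.21,-.27],[533.3,-249.2,297.7],rot(59.8)),([.02,.16,-.71,1.9,.11,1.13,-.65],[442,237.8,267.5],rot(94.5)),([-.1,.48,-.65,1.39,.29,1.36,-.68],[634.1,301.4,315.9],rot(94.4)),([-.2,.6,-.6,.9,.33,1.72,-.59],[720.1,308.9,457.8],rot(94.4))]
s=bot.observe();S+=[(list(s['qpos']),list(s['position']),np.array(s['ee_rot']))]*3
def f(p):
    o=[]
    for q,x,Rm in S:
        X,R=fk(q,p,(-1,-1,-1));o+=list((X-x)/5)+list((R-Rm).ravel()*40)
    return o
r=least_squares(f,[-.1,200,560,489,260,0,0,1.47]);print(r.cost,r.x.round(3).tolist())
```

```text
t 12.85 p [ 491.  -162.5  161.9] q [ 0.86  0.25 -1.13  2.44  1.52  0.83 -0.63] F [-0.  -0.8 -1.6] M [ 0.4  0.4 -0. ] gap 84.6 ff 0.0
yaw 139.4 z [ 0.491 -0.478 -0.728] y [ 0.673  0.739 -0.031]
(array([ 561. , -225.9]), array([54.6, 55.6]), 50.9) 1637 [ 557.58192985 -223.15568341   83.35105886]
[0.038, 0.005, 0.356] [-0.031, -0.021, -0.004] dist 89 turn 3
[0.031, 0.016, 0.595] [-0.031, -0.021, -0.004] dist 149 turn 3
--
38.692575627334264 [-0.086, 262.207, 573.825, 490.312, 356.293, -5.749, -2.873, 1.493]
```

View pics/w2.png

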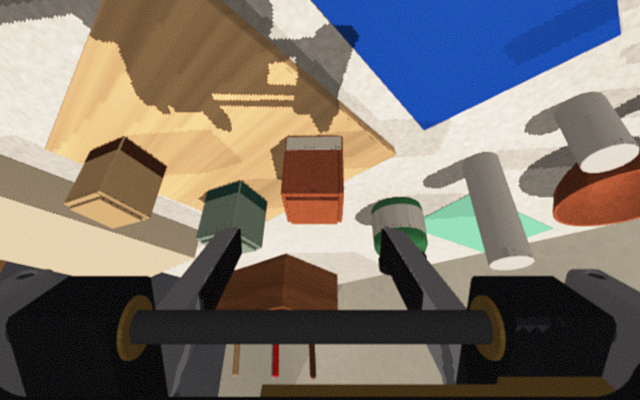

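The wrist view shows the red cup centred ahead at (313,180), between the open fingers, with green at (235,210) and sand at (115,185). The arm is close to its joint limits when leaning outward, so I check which lean directions can be reached.

```bash
cat >> kin.py <<'E'
PK=[-0.086,262.207,573.825,490.312,356.293,-5.749,-2.873,1.493]
LO=np.array([-2.85,-.5,-1.23,.21,-1.02,.16,-2.73]);HI=np.array([2.85,2.14,1.37,2.46,4.16,2.05,2.73])
def ik(p,R,n=10,seed=0,q0=None):
    """best limit margin (rad) and q"""
    rng=np.random.default_rng(seed);mid=(LO+HI)/2;hw=(HI-LO)/2;best=(-1,None)
    for i in range(n):
        q=rng.uniform(LO+.1,HI-.1) if (q0 is None or i) else np.array(q0)
        f=lambda q:np.r_[(fk(q,PK,(-1,-1,-1))[0]-p)/20,(fk(q,PK,(-1,-1,-1))[1]-R).ravel()*10,.02*np.maximum(abs(q-mid)/hw,.6)**4]
        r=least_squares(f,q,bounds=(LO,HI),max_nfev=60)
        X,Rr=fk(r.x,PK,(-1,-1,-1))
        if np.linalg.norm(X-p)<4 and abs(Rr-R).max()<.03:
            m=min((r.x-LO).min(),(HI-r.x).min())
            if m>best[0]:best=(m,r.x)
    return best
E
cat > feas.py <<'E'
from h import *;from kin import *
def show(name,g,yaws,ts):
    for y in yaws:
        o=[]
        for t in ts:
            R=rot(y,t);m,q=ik(np.array(g)+R[:,2]*2,R,6);o.append('%+d:%.2f%s'%(t,m,'' if q is None else q.round(1).tolist()))
        print(name,y,*o)
E
time python3 - <<'E'
from feas import *
show('red',(561,-225,48),(-130,-40,50,140),(45,))
show('mat',(513,-55,32),(-90,0,90,180),(45,))
show('box',(540,200,42),(-85,4.6,94.6),(45,))
show('box',(540,380,42),(-85,4.6,94.6),(45,))
E
```

```text
red -130 +45:0.70[0.1, 0.8, -0.1, 1.6, 0.7, 1.4, 2.0]
red -40 +45:0.04[-0.0, 0.5, 0.2, 2.4, 2.5, 0.5, 1.6]
red 50 +45:0.46[1.3, 0.8, -0.8, 2.0, -0.5, 0.6, 0.4]
red 140 +45:0.40[0.6, 1.0, -0.3, 1.3, 0.0, 1.7, 1.2]
mat -90 +45:0.40[-0.2, 0.7, -0.4, 2.1, 1.0, 1.2, 1.9]
mat 0 +45:-1.00
mat 90 +45:0.51[0.8, 0.7, -0.4, 2.0, -0.5, 1.0, 0.8]
mat 180 +45:0.52[-0.1, 0.9, 0.1, 1.5, 0.0, 1.5, 1.6]
box -85 +45:0.72[-0.7, 0.8, -0.1, 1.7, 0.7, 1.3, 2.0]
box 4.6 +45:-1.00
box 94.6 +45:0.33[0.4, 0.7, -0.5, 2.0, -0.7, 0.7, 0.6]
box -85 +45:0.59[-1.0, 0.9, 0.0, 1.4, 0.5, 1.5, 2.1]
box 4.6 +45:0.22[-1.0, 0.6, 0.1, 2.2, 2.0, 0.6, 1.9]
box 94.6 +45:0.30[0.2, 0.8, -0.7, 2.0, -0.7, 0.5, 0.4]
real	0m3.270s
user	0m3.762s
sys	0m0.060s
```

Run:
```python
from feas import *
show('mat',(505,-55,32),(90,),(-60,-50,-45,30,45))
for y in(420,330,240): show('box%d'%y,(520,y,42),(94.6,),(30,45))
show('green',(561,-359,48),(77,),(-45,));show('sand',(434,-387,48),(74.5,),(-45,))
R=rot(50,-45);g=np.array([561.3,-225.3,48])
print(R[:,2])
calls([((500,-140,330),rot(110,-25))],[((560,-130,330),rot(75,-30))],[(g-R[:,2]*130,R)],[(g-R[:,2]*50,R),(g,R)])
```

```text
mat 90 -60:0.44[-0.8, 0.8, 0.3, 2.0, 0.8, 1.1, -1.2] -50:0.40[-0.1, 0.8, -0.5, 2.1, 1.1, 1.4, -1.4] -45:0.38[0.1, 0.8, -0.7, 2.1, 1.2, 1.4, -1.4] +30:0.42[0.5, 0.6, -0.2, 2.0, -0.5, 0.8, 0.7] +45:0.49[0.8, 0.7, -0.4, 2.0, -0.5, 1.0, 0.8]
box420 94.6 +30:0.33[-0.3, 0.6, -0.3, 2.0, -0.7, 0.5, 0.1] +45:0.21[0.2, 0.8, -0.8, 2.0, -0.6, 0.4, 0.3]
box330 94.6 +30:0.36[-0.1, 0.6, -0.3, 2.0, -0.7, 0.6, 0.3] +45:0.26[0.3, 0.7, -0.7, 2.1, -0.8, 0.5, 0.5]
box240 94.6 +30:0.39[0.1, 0.6, -0.4, 2.1, -0.6, 0.6, 0.3] +45:0.27[0.4, 0.7, -0.6, 2.1, -0.7, 0.7, 0.6]
green 77 -45:0.58[-0.2, 0.7, 0.4, 1.9, 0.8, 0.8, -0.8]
sand 74.5 -45:0.34[-0.0, 0.6, 0.3, 2.1, 1.1, 0.7, -1.0]
[-0.45451948 -0.54167522 -0.70710678]
[-0.441, 0.069, -0.51] [0.167, 0.213, 0.281] dist 169 turn 34
--
[-0.04, 0.237, 0.018] [0.188, -0.056, 0.361] dist 60 turn 35
--
[0.349, 0.257, 0.675] [0.178, -0.172, 0.231] dist 201 turn 29
--
[-0.0, -0.0, 0.32] [0.0, 0.0, 0.0] dist 80 turn 0
[-0.0, -0.0, 0.52] [0.0, 0.0, 0.0] dist 130 turn 0
--
```

Call:
apply_moves:
  series: [-0.44,0.07,-0.51,0.167,0.213,0.28,0.9,-0.44,0.07,-0.51,0.167,0.213,0.28,0.9,-0.44,0.07,-0.51,0.167,0.213,0.28,0.9,-0.44,0.07,-0.51,0.167,0.213,0.28,0.9,-0.44,0.07,-0.51,0.167,0.213,0.28,0.9]

```text
clock: 13.52
position: [503.9, -139.6, 334.3]
ee_rot: [[-0.303, 0.942, 0.143], [0.854, 0.335, -0.397], [-0.422, 0.002, -0.907]]
contact_force: [-0.5, 0.3, -1.0]
finger_gap: 84.6
finger_force: 0.0
```

Call:
apply_moves:
  series: [-0.04,0.237,0.018,0.188,-0.056,0.361,0.9,-0.04,0.237,0.018,0.188,-0.056,0.361,0.9,-0.04,0.237,0.018,0.188,-0.056,0.361,0.9,-0.04,0.237,0.018,0.188,-0.056,0.361,0.9,-0.04,0.237,0.018,0.188,-0.056,0.361,0.9]

```text
clock: 14.15
position: [560.5, -129.6, 328.1]
ee_rot: [[0.221, 0.966, -0.136], [0.836, -0.259, -0.484], [-0.503, -0.007, -0.864]]
contact_force: [-0.0, -0.5, -0.8]
finger_gap: 84.6
finger_force: 0.0
```

Call:
apply_moves:
  series: [0.35,0.257,0.675,0.178,-0.172,0.231,0.9,0.35,0.257,0.675,0.178,-0.172,0.231,0.9,0.35,0.257,0.675,0.178,-0.172,0.231,0.9,0.35,0.257,0.675,0.178,-0.172,0.231,0.9,0.35,0.257,0.675,0.178,-0.172,0.231,0.9]

```text
clock: 14.78
position: [618.6, -156.3, 140.0]
ee_rot: [[0.449, 0.767, -0.458], [0.541, -0.642, -0.544], [-0.711, -0.004, -0.703]]
contact_force: [-0.1, -0.7, 1.1]
finger_gap: 84.7
finger_force: 0.0
```

Run:
```python
from h import *
st()
c=cam('wrist');P=pts(c);m=region(P,(510,620),(-275,-175),(80,92));print(rect(P[m]),m.sum())
g=np.array([561.3,-225.3,48.]);R=rot(50,-45)
calls([(g-R[:,2]*60,R),(g,R)])
```

```text
t 14.78 p [ 618.6 -156.3  140. ] q [ 0.31  0.88 -0.72  1.42  0.87  1.83 -1.26] F [-0.1 -0.7  1.1] M [ 0.5 -0.4 -0. ] gap 84.7 ff 0.0
yaw 50.3 z [-0.458 -0.544 -0.703] y [ 0.767 -0.642 -0.004]
(array([ 562.7, -226. ]), array([53.9, 55.6]), 50.1) 1457
[0.012, 0.001, 0.288] [0.0, 0.003, 0.001] dist 72 turn 0
[0.013, 0.001, 0.528] [0.0, 0.003, 0.001] dist 132 turn 0
--
```

Call:
apply_moves:
  series: [0.012,0.001,0.288,0,0,0,0.9,0.012,0.001,0.42,0,0,0,0.9,0.012,0.001,0.528,0,0,0,0.9,0.012,0.001,0.528,0,0,0,0.9,0.012,0.001,0.528,0,0,0,0,0.012,0.001,0.528,0,0,0,0,0.012,0.001,0.528,0,0,0,0,0.012,0.001,0.528,0,0,0,0,0.012,0.001,0.528,0,0,0,0]
  newtons: 25

```text
clock: 15.95
position: [560.3, -226.5, 45.1]
ee_rot: [[0.451, 0.766, -0.458], [0.539, -0.643, -0.545], [-0.712, -0.001, -0.702]]
contact_force: [3.6, 2.9, 6.7]
finger_gap: 55.5
finger_force: 25.0
```

Run:
```python
from h import *
st()
calls([((561,-225,150),rot(50,-45))],[((530,-110,220),rot(75,-45))],[((505,-60,220),rot(90,-20))],[((505,-55,220),rot(90,20))],[((500,-55,180),rot(90,45))],[((500,-55,60),rot(90,45)),((500,-55,33),rot(90,45))])
```

```text
t 15.95 p [ 560.3 -226.5   45.1] q [ 0.42  0.92 -0.69  1.6   0.94  1.65 -1.32] F [3.6 2.9 6.7] M [ 0.2 -0.5  0.2] gap 55.5 ff 25.0
yaw 50.1 z [-0.458 -0.545 -0.702] y [ 0.766 -0.643 -0.001]
[-0.294, -0.002, -0.291] [-0.001, 0.004, 0.001] dist 103 turn 0
--
[-0.005, -0.388, -0.391] [-0.206, -0.0, -0.206] dist 138 turn 25
--
[0.122, -0.148, -0.119] [-0.095, 0.289, -0.148] dist 56 turn 29
--
[0.024, -0.0, -0.009] [-0.0, 0.465, 0.0] dist 6 turn 40
--
[-0.051, -0.02, 0.15] [-0.0, 0.291, -0.0] dist 40 turn 25
--
[-0.339, 0.0, 0.339] [0.0, 0.0, 0.0] dist 120 turn 0
[-0.416, 0.0, 0.416] [0.0, 0.0, 0.0] dist 147 turn 0
--
```

Call:
apply_moves:
  series: [-0.15,0,-0.145,0,0,0,0,-0.294,0,-0.291,0,0,0,0,-0.294,0,-0.291,0,0,0,0]

```text
clock: 16.32
position: [561.5, -226.6, 151.4]
ee_rot: [[0.454, 0.766, -0.456], [0.538, -0.643, -0.545], [-0.71, 0.002, -0.704]]
contact_force: [0.1, -0.3, -3.0]
finger_gap: 55.8
finger_force: 25.0
```

Call:
apply_moves:
  series: [0,-0.39,-0.39,-0.206,0,-0.206,0,0,-0.39,-0.39,-0.206,0,-0.206,0,0,-0.39,-0.39,-0.206,0,-0.206,0,0,-0.39,-0.39,-0.206,0,-0.206,0]

```text
clock: 16.82
position: [529.8, -110.4, 216.6]
ee_rot: [[0.177, 0.966, -0.186], [0.68, -0.257, -0.687], [-0.711, -0.005, -0.703]]
contact_force: [0.6, -0.5, -2.7]
finger_gap: 55.8
finger_force: 25.0
```

Call:
apply_moves:
  series: [0.12,-0.15,-0.12,-0.095,0.289,-0.148,0,0.12,-0.15,-0.12,-0.095,0.289,-0.148,0,0.12,-0.15,-0.12,-0.095,0.289,-0.148,0,0.12,-0.15,-0.12,-0.095,0.289,-0.148,0]

```text
clock: 17.32
position: [504.5, -64.9, 216.4]
ee_rot: [[0.007, 1.0, -0.009], [0.938, -0.009, -0.347], [-0.347, -0.006, -0.938]]
contact_force: [-0.7, -0.1, -2.4]
finger_gap: 55.9
finger_force: 25.0
```

Call:
apply_moves:
  series: [0.024,0,0,0,0.465,0,0,0.024,0,0,0,0.465,0,0,0.024,0,0,0,0.465,0,0,0.024,0,0,0,0.465,0,0,0.024,0,0,0,0.465,0,0]

```text
clock: 17.95
position: [504.3, -57.5, 212.6]
ee_rot: [[0.01, 1.0, -0.009], [0.94, -0.006, 0.34], [0.34, -0.011, -0.94]]
contact_force: [0.4, 0.5, -2.5]
finger_gap: 56.1
finger_force: 25.0
```

Run:
```python
from h import *
st()
calls([((500,-55,180),rot(90,45))],[((500,-55,60),rot(90,45)),((500,-55,33),rot(90,45))])
```

```text
t 17.95 p [504.3 -57.5 212.6] q [ 1.15  0.48 -1.18  1.9   0.1   1.07 -0.05] F [ 0.4  0.5 -2.5] M [-0.5 -0.1 -0. ] gap 56.1 ff 25.0
yaw 89.4 z [-0.009  0.34  -0.94 ] y [ 1.    -0.006 -0.011]
[-0.032, -0.016, 0.133] [-0.004, 0.292, -0.008] dist 34 turn 25
--
[-0.339, 0.0, 0.339] [0.0, 0.0, 0.0] dist 120 turn 0
[-0.416, 0.0, 0.416] [0.0, 0.0, 0.0] dist 147 turn 0
--
```

Call:
apply_moves:
  series: [-0.032,-0.016,0.133,0,0.292,0,0,-0.032,-0.016,0.133,0,0.292,0,0,-0.032,-0.016,0.133,0,0.292,0,0,-0.032,-0.016,0.133,0,0.292,0,0]

```text
clock: 18.45
position: [500.3, -50.8, 179.1]
ee_rot: [[0.007, 1.0, -0.007], [0.709, 0.001, 0.705], [0.705, -0.01, -0.709]]
contact_force: [-0.8, 0.1, -0.8]
finger_gap: 55.6
finger_force: 25.0
```

Run:
```python
from h import *
st();cam('side','d3.png')
calls([((500,-55,60),rot(90,45)),((500,-55,33),rot(90,45))])
```

```text
t 18.45 p [500.3 -50.8 179.1] q [ 1.27  0.77 -1.18  1.88 -0.08  1.07  0.2 ] F [-0.8  0.1 -0.8] M [-1.  -0.1  0. ] gap 55.6 ff 25.0
yaw 89.5 z [-0.007  0.705 -0.709] y [ 1.     0.001 -0.01 ]
[-0.351, 0.002, 0.335] [-0.005, 0.003, -0.003] dist 121 turn 1
[-0.427, 0.003, 0.412] [-0.005, 0.003, -0.003] dist 148 turn 1
--
```

View pics/d3.png

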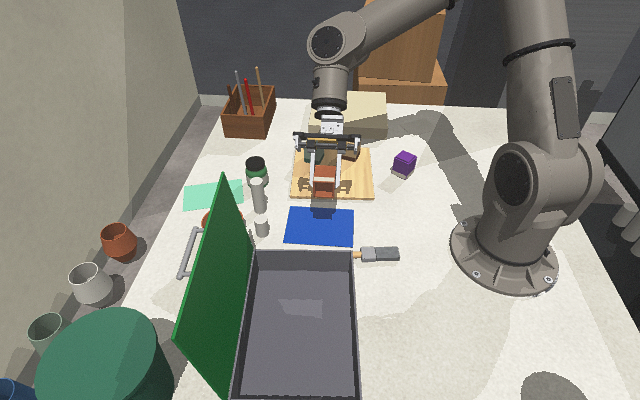

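The side view shows the lid open, the box empty, and the red cup held on its side at (325,180) above the mat. I lower it.

Call:
apply_moves:
  series: [-0.2,0,0.19,0,0,0,0,-0.33,0,0.315,0,0,0,0,-0.39,0,0.375,0,0,0,0,-0.41,0,0.395,0,0,0,0,-0.42,0,0.405,0,0,0,0,-0.426,0,0.411,0,0,0,0,-0.426,0,0.411,0,0,0,0]

```text
clock: 19.38
position: [500.1, -54.7, 33.3]
ee_rot: [[0.004, 1.0, -0.003], [0.71, -0.0, 0.704], [0.704, -0.005, -0.71]]
contact_force: [-0.5, -0.8, -2.1]
finger_gap: 56.0
finger_force: 25.0
```

Run:
```python
from h import *
st()
c=cam('scene');P=pts(c);m=region(P,(400,640),(-130,20),(48,75));print(m.sum(),rect(P[m]) if m.sum()>5 else 0)
```

```text
t 19.38 p [500.1 -54.7  33.3] q [ 1.18  0.96 -1.02  1.93  0.05  0.87  0.26] F [-0.5 -0.8 -2.1] M [-1. -0.  0.] gap 56.0 ff 25.0
yaw 89.7 z [-0.003  0.704 -0.71 ] y [ 1.    -0.    -0.005]
396 (array([502. , -59.9]), array([77.9, 86.9]), 88.3)
```

Call:
apply_moves:
  series: [-0.008,0,0.008,0,0,0,0,-0.01,0,0.01,0,0,0,0,-0.01,0,0.01,0,0,0,0.9,-0.01,0,0.01,0,0,0,0.9,-0.01,0,0.01,0,0,0,0.9,-0.01,0,0.01,0,0,0,0.9,-0.01,0,-0.2,0,0,0,0.9,-0.01,0,-0.45,0,0,0,0.9,0.1,0,-0.75,0,0,0,0.9,0.1,0,-0.75,0,0,0,0.9]

```text
clock: 20.68
position: [501.8, -170.7, 186.0]
ee_rot: [[0.004, 1.0, -0.0], [0.711, -0.002, 0.703], [0.703, -0.003, -0.711]]
contact_force: [-0.1, 1.6, -0.2]
finger_gap: 84.5
finger_force: 0.0
```

```bash
cat >> h.py <<'E'
def blob(x,y,z,names=('scene','side'),n=30):
    for k in names:
        c=cam(k);P=pts(c);m=region(P,x,y,z);Q=P[m]
        print(k,len(Q),rect(Q) if len(Q)>n else '', Q.mean(0).round(1) if len(Q) else '',np.percentile(Q[:,2],[5,50,95]).round(1) if len(Q) else '')
E
python3 - <<'E'
from h import *
st();blob((400,640),(-130,20),(53,75));blob((400,640),(-130,20),(15,75))
R1=rot(90,-45)
for z in (30,): calls([((500,-60,260),rot(90,10))],[((500,-60,240),rot(90,-35))],[(np.array([500,-55,31])-R1[:,2]*120,R1)])
E
```

```text
t 20.68 p [ 501.8 -170.7  186. ] q [ 1.34  0.81 -1.11  1.72 -0.03  1.25  0.3 ] F [-0.1  1.6 -0.2] M [-0.6 -0.   0. ] gap 84.5 ff 0.0
yaw 89.7 z [-0.     0.703 -0.711] y [ 1.    -0.002 -0.003]
scene 298 (array([499. , -56.3]), array([70.5, 61.7]), 88.8) [503.1 -55.5  59.2] [54.7 59.4 62.1]
side 343 (array([498.3, -54.5]), array([55.7, 69.3]), 0.2) [498.2 -52.6  59.5] [57.2 59.4 61.9]
scene 510 (array([500.6, -56.6]), array([71.2, 62.1]), 89.7) [512.5 -55.6  48.5] [19.4 56.7 61.6]
side 389 (array([498.2, -54.2]), array([55.9, 70.7]), 0.4) [497.7 -50.3  56.4] [30.2 59.3 61.8]
[0.521, -0.002, 0.09] [-0.004, -0.405, -0.002] dist 132 turn 35
--
[-0.02, 0.0, 0.076] [0.0, -0.524, 0.0] dist 20 turn 45
--
[0.578, -0.0, 0.201] [0.0, -0.116, -0.0] dist 153 turn 10
--
```

Run:
```python
from h import *
R1=rot(90,-50);g=np.array([499,-55,32])
calls([((500,-60,260),rot(90,10))],[((500,-40,240),rot(90,-35))],[(g-R1[:,2]*120,R1)],[(g-R1[:,2]*50,R1),(g,R1)])
```

```text
[0.521, -0.002, 0.09] [-0.004, -0.405, -0.002] dist 132 turn 35
--
[0.059, -0.0, 0.09] [0.0, -0.524, 0.0] dist 27 turn 45
--
[0.55, -0.004, 0.252] [-0.0, -0.175, -0.0] dist 151 turn 15
--
[0.0, 0.0, 0.28] [0.0, 0.0, 0.0] dist 70 turn 0
[0.0, 0.0, 0.48] [0.0, 0.0, 0.0] dist 120 turn 0
--
```

Call:
apply_moves:
  series: [0.52,0,0.09,0,-0.4,0,0.9,0.52,0,0.09,0,-0.4,0,0.9,0.52,0,0.09,0,-0.4,0,0.9,0.52,0,0.09,0,-0.4,0,0.9]

```text
clock: 21.38
position: [500.8, -56.9, 259.7]
ee_rot: [[-0.005, 1.0, -0.004], [0.985, 0.006, 0.174], [0.174, -0.003, -0.985]]
contact_force: [-0.7, -0.6, -0.0]
finger_gap: 84.6
finger_force: 0.0
```

Call:
apply_moves:
  series: [0.02,0,0.07,0,-0.524,0,0.9,0.02,0,0.07,0,-0.524,0,0.9,0.02,0,0.07,0,-0.524,0,0.9,0.02,0,0.07,0,-0.524,0,0.9,0.02,0,0.07,0,-0.524,0,0.9]

```text
clock: 22.0
position: [500.3, -49.2, 240.4]
ee_rot: [[-0.012, 1.0, -0.003], [0.822, 0.008, -0.57], [-0.57, -0.009, -0.822]]
contact_force: [0.6, 0.2, -0.2]
finger_gap: 84.7
finger_force: 0.0
```

Run:
```python
from h import *
st()
R1=rot(90,-50);g=np.array([499,-55,32])
calls([(g-R1[:,2]*120,R1)],[(g-R1[:,2]*50,R1),(g,R1)])
```

```text
t 22.0 p [500.3 -49.2 240.4] q [ 0.38  0.36 -0.95  1.95  0.79  1.45 -0.87] F [ 0.6  0.2 -0.2] M [ 0.5 -0.1  0. ] gap 84.7 ff 0.0
yaw 90.8 z [-0.003 -0.57  -0.822] y [ 1.     0.008 -0.009]
[0.58, 0.002, 0.243] [-0.001, -0.177, 0.008] dist 157 turn 15
--
[0.0, 0.0, 0.28] [0.0, 0.0, 0.0] dist 70 turn 0
[0.0, 0.0, 0.48] [0.0, 0.0, 0.0] dist 120 turn 0
--
```

Call:
apply_moves:
  series: [0.58,0.002,0.243,0,-0.177,0.008,0.9,0.58,0.002,0.243,0,-0.177,0.008,0.9,0.58,0.002,0.243,0,-0.177,0.008,0.9,0.58,0.002,0.243,0,-0.177,0.008,0.9]

```text
clock: 22.5
position: [498.4, 33.6, 105.0]
ee_rot: [[-0.002, 1.0, -0.009], [0.645, -0.006, -0.764], [-0.764, -0.008, -0.645]]
contact_force: [-0.1, -0.9, 0.8]
finger_gap: 85.0
finger_force: 0.0
```

Call:
apply_moves:
  series: [0,0,0.2,0,0,0,0.9,0,0,0.38,0,0,0,0.9,0,0,0.48,0,0,0,0.9,0,0,0.48,0,0,0,0.9,0,0,0.48,0,0,0,0,0,0,0.48,0,0,0,0,0,0,0.48,0,0,0,0,0,0,0.48,0,0,0,0,0,0,0.48,0,0,0,0]

```text
clock: 23.62
position: [500.5, -58.8, 33.3]
ee_rot: [[0.008, 1.0, -0.004], [0.645, -0.008, -0.764], [-0.764, 0.003, -0.645]]
contact_force: [-0.8, 3.9, 5.9]
finger_gap: 55.8
finger_force: 25.0
```

Run:
```python
from h import *
st()
a=np.radians(4.6);xb=np.array([np.cos(a),np.sin(a)]);yb=np.array([-np.sin(a),np.cos(a)])
for k in(120,30,-60):print(k,(np.array([527.4,292.5])+k*yb).round(1))
p=np.array([527.4,292.5])+120*yb
R=rot(94.6,40)
calls([((499,-45,220),rot(90,-50))],[((500,60,300),rot(92,-20))],[((500,200,300),rot(94.6,10))],[((515,360,280),rot(94.6,25))],[((*p,200),R)],[((*p,60),R),((*p,44),R)])
```

```text
t 23.62 p [500.5 -58.8  33.3] q [ 0.07  0.81 -0.73  2.03  1.13  1.51 -1.4 ] F [-0.8  3.9  5.9] M [ 0.3  0.2 -0.1] gap 55.8 ff 25.0
yaw 89.3 z [-0.004 -0.764 -0.645] y [ 1.    -0.008  0.003]
120 [517.8 412.1]
30 [525.  322.4]
-60 [532.2 232.7]
[-0.535, -0.004, -0.516] [-0.003, -0.002, -0.005] dist 186 turn 1
--
[0.029, 0.004, -0.529] [-0.014, 0.349, -0.019] dist 132 turn 30
--
[0.53, 0.019, -0.192] [-0.003, 0.349, -0.03] dist 141 turn 30
--
[0.612, 0.111, 0.188] [0.0, 0.175, -0.0] dist 162 turn 15
--
[0.054, 0.028, 0.377] [0.0, 0.175, 0.0] dist 96 turn 15
--
[-0.36, 0.0, 0.429] [0.0, 0.0, 0.0] dist 140 turn 0
[-0.401, 0.0, 0.478] [0.0, 0.0, 0.0] dist 156 turn 0
--
```

Call:
apply_moves:
  series: [-0.27,0,-0.26,0,0,0,0,-0.535,0,-0.516,0,0,0,0,-0.535,0,-0.516,0,0,0,0,-0.535,0,-0.516,0,0,0,0]

```text
clock: 24.12
position: [500.9, -46.0, 222.1]
ee_rot: [[0.012, 1.0, -0.001], [0.646, -0.009, -0.764], [-0.763, 0.009, -0.646]]
contact_force: [0.5, -0.3, -2.7]
finger_gap: 56.4
finger_force: 25.0
```

Call:
apply_moves:
  series: [0.03,0,-0.53,-0.014,0.35,-0.02,0,0.03,0,-0.53,-0.014,0.35,-0.02,0,0.03,0,-0.53,-0.014,0.35,-0.02,0,0.03,0,-0.53,-0.014,0.35,-0.02,0]

```text
clock: 24.62
position: [500.8, 56.3, 298.4]
ee_rot: [[-0.019, 1.0, 0.011], [0.94, 0.022, -0.34], [-0.34, 0.004, -0.94]]
contact_force: [-1.5, -1.1, -3.5]
finger_gap: 56.1
finger_force: 25.0
```

Call:
apply_moves:
  series: [0.53,0.02,-0.19,0,0.35,-0.03,0,0.53,0.02,-0.19,0,0.35,-0.03,0,0.53,0.02,-0.19,0,0.35,-0.03,0,0.53,0.02,-0.19,0,0.35,-0.03,0]

```text
clock: 25.12
position: [500.6, 197.6, 295.3]
ee_rot: [[-0.067, 0.998, -0.019], [0.982, 0.069, 0.175], [0.176, -0.007, -0.984]]
contact_force: [-0.1, -0.8, -2.9]
finger_gap: 56.3
finger_force: 25.0
```

Call:
apply_moves:
  series: [0.61,0.11,0.19,0,0.175,0,0,0.61,0.11,0.19,0,0.175,0,0,0.61,0.11,0.19,0,0.175,0,0,0.61,0.11,0.19,0,0.175,0,0]

```text
clock: 25.62
position: [514.4, 362.8, 276.2]
ee_rot: [[-0.069, 0.997, -0.038], [0.903, 0.078, 0.422], [0.424, -0.006, -0.906]]
contact_force: [-0.7, 0.2, -2.9]
finger_gap: 55.5
finger_force: 25.0
```

Run:
```python
from h import *
st()
p=(517.8,412.1);R=rot(94.6,40)
calls([((*p,200),R)],[((*p,60),R),((*p,44),R)])
```

```text
t 25.62 p [514.4 362.8 276.2] q [ 0.38  0.45 -1.14  1.77  0.05  0.92 -0.61] F [-0.7  0.2 -2.9] M [-0.6 -0.2  0. ] gap 55.5 ff 25.0
yaw 94.3 z [-0.038  0.422 -0.906] y [ 0.997  0.078 -0.006]
[0.05, 0.031, 0.367] [-0.003, 0.173, -0.003] dist 93 turn 15
--
[-0.36, 0.0, 0.429] [0.0, 0.0, 0.0] dist 140 turn 0
[-0.401, 0.0, 0.478] [0.0, 0.0, 0.0] dist 156 turn 0
--
```

Call:
apply_moves:
  series: [0.05,0.03,0.367,0,0.173,0,0,0.05,0.03,0.367,0,0.173,0,0,0.05,0.03,0.367,0,0.173,0,0,0.05,0.03,0.367,0,0.173,0,0]

```text
clock: 26.12
position: [521.1, 411.2, 201.7]
ee_rot: [[-0.056, 0.997, -0.048], [0.763, 0.073, 0.642], [0.644, -0.001, -0.765]]
contact_force: [-0.1, 0.3, -1.9]
finger_gap: 56.1
finger_force: 25.0
```

Call:
apply_moves:
  series: [-0.18,0,0.21,0,0,0,0,-0.3,0,0.36,0,0,0,0,-0.36,0,0.43,0,0,0,0,-0.39,0,0.465,0,0,0,0,-0.4,0,0.478,0,0,0,0,-0.4,0,0.478,0,0,0,0]

```text
clock: 26.88
position: [522.1, 411.9, 46.4]
ee_rot: [[-0.055, 0.997, -0.046], [0.761, 0.071, 0.644], [0.646, 0.001, -0.763]]
contact_force: [0.0, 0.2, -2.0]
finger_gap: 55.6
finger_force: 25.0
```

Run:
```python
from h import *
st();cam('side','d4.png')
P=pts(cam('side'));m=region(P,(470,570),(360,470),(60,110));print(P[m][:,2].max() if m.any() else 0, rect(P[m]) if m.sum()>9 else 0)
```

```text
t 26.88 p [522.1 411.9  46.4] q [ 0.29  0.86 -0.99  1.96  0.09  0.35 -0.4 ] F [ 0.   0.2 -2. ] M [-1.  -0.2 -0. ] gap 55.6 ff 25.0
yaw 94.1 z [-0.046  0.644 -0.763] y [0.997 0.071 0.001]
109.87348655130961 (array([524.8, 419.1]), array([ 88.3, 100.4]), 0.8)
```

View pics/d4.png

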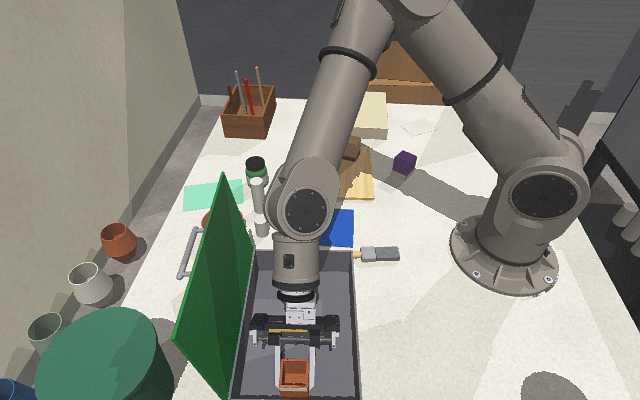

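The side view shows the red cup mouth-up at (294,375), just above the box floor at its +y end. I lower the last few mm and release.

Call:
apply_moves:
  series: [-0.01,0,0.012,0,0,0,0,-0.018,0,0.021,0,0,0,0,-0.022,0,0.026,0,0,0,0,-0.022,0,0.026,0,0,0,0]

```text
clock: 27.48
position: [521.8, 412.2, 38.0]
ee_rot: [[-0.055, 0.997, -0.046], [0.761, 0.072, 0.645], [0.646, 0.0, -0.763]]
contact_force: [-5.3, -11.9, 23.6]
finger_gap: 56.0
finger_force: 25.0
```

Call:
apply_moves:
  series: [0,0,0,0,0,0,0.8,0,0,0,0,0,0,0.8,0,0,0,0,0,0,0.8,0,0,-0.1,0,0,0,0.8,0,0,-0.35,0,0,0,0.8,0.2,0,-0.6,0,0,0,0.8,0.2,0,-0.9,0,0,0,0.8,0.2,0,-0.9,0,0,0,0.8]

```text
clock: 28.48
position: [530.3, 303.8, 243.1]
ee_rot: [[-0.055, 0.998, -0.044], [0.762, 0.07, 0.644], [0.646, 0.002, -0.764]]
contact_force: [-0.0, 0.2, -0.8]
finger_gap: 75.3
finger_force: 0.0
```

Run:
```python
from h import *
st();blob((470,580),(350,470),(70,88));blob((500,620),(-420,-290),(81,90));blob((380,490),(-450,-320),(81,90))
calls([((500,140,330),rot(90,10))],[((540,-60,330),rot(80,-15))],[((570,-230,300),rot(77,-35))])
```

```text
t 28.48 p [530.3 303.8 243.1] q [ 0.66  0.57 -1.21  1.9  -0.17  0.76 -0.23] F [-0.   0.2 -0.8] M [-0.7 -0.1  0. ] gap 75.3 ff 0.0
yaw 94.1 z [-0.044  0.644 -0.764] y [0.998 0.07  0.002]
scene 0   
side 356 (array([520.3, 413.9]), array([56.6, 57.6]), 4.3) [519.7 416.   76.4] [71.3 76.8 79.6]
scene 193 (array([ 561.8, -360.1]), array([55. , 58.8]), 73.2) [ 561.2 -359.8   84.1] [81.5 84.2 86.7]
side 13  [ 535.1 -364.2   83.9] [81.5 83.3 86.5]
scene 161 (array([ 435.2, -388. ]), array([56.7, 56.5]), 75.9) [ 436.9 -386.8   84.4] [81.4 84.4 87.3]
side 126 (array([ 434.3, -387.5]), array([56.7, 50.6]), 64.9) [ 433.  -387.4   84.2] [81.7 84.2 86.9]
[-0.268, -0.162, -0.689] [-0.022, -0.351, 0.044] dist 189 turn 30
--
[-0.791, 0.16, -0.14] [0.005, -0.29, 0.117] dist 205 turn 27
--
[-0.598, 0.236, 0.283] [0.015, -0.233, 0.032] dist 176 turn 20
--
```

Call:
apply_moves:
  series: [-0.27,-0.16,-0.69,0,-0.35,0.04,0.9,-0.27,-0.16,-0.69,0,-0.35,0.04,0.9,-0.27,-0.16,-0.69,0,-0.35,0.04,0.9,-0.27,-0.16,-0.69,0,-0.35,0.04,0.9]

```text
clock: 29.28
position: [501.4, 139.5, 330.4]
ee_rot: [[-0.014, 1.0, -0.026], [0.985, 0.018, 0.171], [0.172, -0.023, -0.985]]
contact_force: [0.4, 0.6, -0.5]
finger_gap: 84.5
finger_force: 0.0
```

Call:
apply_moves:
  series: [-0.79,0.16,-0.14,0,-0.29,0.117,0.9,-0.79,0.16,-0.14,0,-0.29,0.117,0.9,-0.79,0.16,-0.14,0,-0.29,0.117,0.9,-0.79,0.16,-0.14,0,-0.29,0.117,0.9]

```text
clock: 29.78
position: [544.9, -61.2, 324.6]
ee_rot: [[0.144, 0.988, -0.062], [0.955, -0.155, -0.254], [-0.26, -0.023, -0.965]]
contact_force: [-1.0, 0.6, -1.3]
finger_gap: 84.7
finger_force: 0.0
```

Call:
apply_moves:
  series: [-0.6,0.236,0.28,0,-0.233,0.032,0.9,-0.6,0.236,0.28,0,-0.233,0.032,0.9,-0.6,0.236,0.28,0,-0.233,0.032,0.9,-0.6,0.236,0.28,0,-0.233,0.032,0.9]

```text
clock: 30.28
position: [576.3, -232.8, 294.6]
ee_rot: [[0.162, 0.98, -0.117], [0.802, -0.2, -0.562], [-0.575, -0.003, -0.818]]
contact_force: [0.4, 0.5, -1.0]
finger_gap: 84.5
finger_force: 0.0
```

Run:
```python
from h import *
st();blob((500,620),(-420,-290),(80,90),('wrist','scene'));blob((380,490),(-450,-320),(80,90),('wrist',))
R=rot(77,-45);g=np.array([561,-359.7,48])
calls([(g-R[:,2]*110,R)],[(g,R)])
```

```text
t 30.27 p [ 576.3 -232.8  294.6] q [ 0.53  0.42 -0.75  1.69  0.84  1.5  -0.64] F [ 0.4  0.5 -1. ] M [ 0.5 -0.1 -0. ] gap 84.5 ff 0.0
yaw 78.6 z [-0.117 -0.562 -0.818] y [ 0.98  -0.2   -0.003]
wrist 1188 (array([ 561.6, -360.8]), array([56.3, 55.6]), 76.4) [ 561.9 -357.9   83.5] [80.3 84.  85. ]
scene 212 (array([ 561.4, -359.7]), array([56.7, 56.8]), 76.4) [ 563.1 -358.2   84. ] [80.8 84.1 87. ]
wrist 885 (array([ 435.6, -389. ]), array([55.4, 55.8]), 74.1) [ 437.  -386.6   83.5] [80.3 83.9 85. ]
[0.216, 0.048, 0.691] [0.013, -0.116, 0.015] dist 182 turn 10
--
[0.0, 0.0, 0.44] [0.0, 0.0, 0.0] dist 110 turn 0
--
```

Call:
apply_moves:
  series: [0.216,0.048,0.691,0.013,-0.116,0.02,0.9,0.216,0.048,0.691,0.013,-0.116,0.02,0.9,0.216,0.048,0.691,0.013,-0.116,0.02,0.9,0.216,0.048,0.691,0.013,-0.116,0.02,0.9]

```text
clock: 30.92
position: [576.2, -286.7, 122.5]
ee_rot: [[0.164, 0.973, -0.165], [0.687, -0.232, -0.689], [-0.708, -0.0, -0.706]]
contact_force: [-0.2, 0.1, 1.6]
finger_gap: 84.8
finger_force: 0.0
```

Call:
apply_moves:
  series: [0,0,0.2,0,0,0,0.9,0,0,0.36,0,0,0,0.9,0,0,0.44,0,0,0,0.9,0,0,0.44,0,0,0,0.9,0,0,0.44,0,0,0,0,0,0,0.44,0,0,0,0,0,0,0.44,0,0,0,0,0,0,0.44,0,0,0,0,0,0,0.44,0,0,0,0]

```text
clock: 32.05
position: [560.9, -362.6, 48.7]
ee_rot: [[0.168, 0.973, -0.16], [0.685, -0.232, -0.691], [-0.709, 0.007, -0.705]]
contact_force: [0.1, 3.9, 7.2]
finger_gap: 55.6
finger_force: 24.9
```

Run:
```python
from h import *
st()
R=rot(90,45)
calls([((560,-355,150),rot(76.4,-45))],[((535,-200,230),rot(80,-45))],[((505,-60,220),rot(90,-20))],[((505,-55,220),rot(90,20))],[((500,-55,180),R)],[((500,-55,33),R)])
```

```text
t 32.05 p [ 560.9 -362.6   48.7] q [ 0.51  0.77 -0.55  1.84  1.24  1.3  -1.  ] F [0.1 3.9 7.2] M [ 0.3  0.3 -0.3] gap 55.6 ff 24.9
yaw 76.2 z [-0.16  -0.691 -0.705] y [ 0.973 -0.232  0.007]
[-0.267, -0.008, -0.298] [0.005, 0.002, -0.002] dist 100 turn 0
--
[0.183, -0.243, -0.636] [-0.03, 0.0, -0.03] dist 176 turn 4
--
[0.407, -0.215, -0.348] [-0.063, 0.29, -0.099] dist 144 turn 27
--
[0.024, -0.0, -0.009] [-0.0, 0.465, 0.0] dist 6 turn 40
--
[-0.051, -0.02, 0.15] [-0.0, 0.291, -0.0] dist 40 turn 25
--
[-0.416, 0.0, 0.416] [0.0, 0.0, 0.0] dist 147 turn 0
--
```

Call:
apply_moves:
  series: [-0.14,0,-0.15,0,0,0,0,-0.267,-0.008,-0.298,0,0,0,0,-0.267,-0.008,-0.298,0,0,0,0]

```text
clock: 32.42
position: [560.8, -356.7, 151.6]
ee_rot: [[0.172, 0.973, -0.157], [0.684, -0.232, -0.691], [-0.709, 0.012, -0.705]]
contact_force: [0.4, 0.0, -3.0]
finger_gap: 56.1
finger_force: 25.0
```

Call:
apply_moves:
  series: [0.183,-0.243,-0.636,-0.03,0,-0.03,0,0.183,-0.243,-0.636,-0.03,0,-0.03,0,0.183,-0.243,-0.636,-0.03,0,-0.03,0,0.183,-0.243,-0.636,-0.03,0,-0.03,0]

```text
clock: 32.92
position: [534.4, -198.1, 228.1]
ee_rot: [[0.122, 0.986, -0.112], [0.696, -0.165, -0.699], [-0.708, 0.008, -0.706]]
contact_force: [0.2, -1.3, -2.0]
finger_gap: 55.7
finger_force: 25.0
```

Call:
apply_moves:
  series: [0.407,-0.215,-0.348,-0.063,0.29,-0.1,0,0.407,-0.215,-0.348,-0.063,0.29,-0.1,0,0.407,-0.215,-0.348,-0.063,0.29,-0.1,0,0.407,-0.215,-0.348,-0.063,0.29,-0.1,0]

```text
clock: 33.42
position: [502.8, -62.7, 216.0]
ee_rot: [[-0.001, 1.0, 0.005], [0.938, 0.002, -0.347], [-0.347, 0.005, -0.938]]
contact_force: [0.2, -0.9, -2.0]
finger_gap: 56.0
finger_force: 25.0
```

Call:
apply_moves:
  series: [0.024,0,0,0,0.465,0,0,0.024,0,0,0,0.465,0,0,0.024,0,0,0,0.465,0,0,0.024,0,0,0,0.465,0,0,0.024,0,0,0,0.465,0,0]

```text
clock: 34.05
position: [502.2, -59.3, 211.9]
ee_rot: [[0.002, 1.0, -0.0], [0.94, -0.002, 0.34], [0.34, -0.001, -0.94]]
contact_force: [-0.6, 0.1, -2.1]
finger_gap: 55.9
finger_force: 25.0
```

Call:
apply_moves:
  series: [-0.05,-0.02,0.15,0,0.29,0,0,-0.05,-0.02,0.15,0,0.29,0,0,-0.05,-0.02,0.15,0,0.29,0,0,-0.05,-0.02,0.15,0,0.29,0,0]

```text
clock: 34.55
position: [497.7, -54.9, 172.9]
ee_rot: [[-0.004, 1.0, -0.003], [0.711, 0.005, 0.703], [0.703, 0.001, -0.711]]
contact_force: [0.8, -0.1, -2.5]
finger_gap: 55.6
finger_force: 25.0
```

Run:
```python
from h import *
st()
R=rot(90,45);calls([((500,-55,34),R)])
blob((440,560),(-120,20),(120,300),('scene',));P=pts(cam('scene'));c=cam('scene')
h=cv2.cvtColor(c['frame'],cv2.COLOR_RGB2HSV);m=(h[...,0]>45)&(h[...,0]<95)&(h[...,1]>25)&(h[...,1]<130)&region(P,(430,580),(-130,30),(60,260));print(m.sum(),P[m].mean(0),np.percentile(P[m],[5,95],axis=0).round())
```

```text
t 34.55 p [497.7 -54.9 172.9] q [ 1.24  0.73 -1.11  1.89 -0.14  1.06  0.28] F [ 0.8 -0.1 -2.5] M [-1.  -0.1 -0. ] gap 55.6 ff 25.0
yaw 90.3 z [-0.003  0.703 -0.711] y [1.    0.005 0.001]
[-0.391, 0.009, 0.402] [-0.002, 0.004, 0.003] dist 140 turn 0
--
scene 961 (array([502. , -68.8]), array([112.7, 102.3]), 0.1) [508.2 -68.1 207. ] [155.3 202.  267.7]
368 [508.74036557 -47.09460016 193.28061553] [[477. -79. 157.]
 [527. -21. 205.]]
```

Call:
apply_moves:
  series: [-0.2,0.004,0.21,0,0,0,0,-0.32,0.009,0.33,0,0,0,0,-0.37,0.009,0.38,0,0,0,0,-0.39,0.009,0.401,0,0,0,0,-0.399,0.009,0.41,0,0,0,0,-0.399,0.009,0.41,0,0,0,0]

```text
clock: 35.45
position: [501.8, -53.8, 32.7]
ee_rot: [[-0.007, 1.0, 0.001], [0.712, 0.005, 0.702], [0.702, 0.006, -0.712]]
contact_force: [0.2, -0.0, -2.1]
finger_gap: 55.7
finger_force: 25.0
```

Call:
apply_moves:
  series: [0,0,0,0,0,0,0.9,0,0,0,0,0,0,0.9,0,0,0,0,0,0,0.9,0,0,0,0,0,0,0.9,0,0,-0.2,0,0,0,0.9,0,0,-0.45,0,0,0,0.9,0.1,0,-0.75,0,0,0,0.9,0.1,0,-0.75,0,0,0,0.9]

```text
clock: 36.45
position: [502.2, -169.6, 185.2]
ee_rot: [[-0.007, 1.0, 0.004], [0.713, 0.002, 0.701], [0.701, 0.007, -0.713]]
contact_force: [1.2, -0.4, -0.3]
finger_gap: 84.6
finger_force: 0.0
```

Run:
```python
from h import *
st();blob((400,640),(-130,20),(53,75));blob((380,490),(-450,-320),(80,90));blob((470,580),(350,470),(70,88),('side',))
R1=rot(90,-50);g=np.array([499,-55,32])
calls([((500,-60,260),rot(90,10))],[((500,-40,240),rot(90,-35))],[(g-R1[:,2]*120,R1)],[(g,R1)])
```

```text
t 36.45 p [ 502.2 -169.6  185.2] q [ 1.31  0.77 -1.05  1.73 -0.09  1.25  0.36] F [ 1.2 -0.4 -0.3] M [-0.7 -0.1  0. ] gap 84.6 ff 0.0
yaw 90.6 z [ 0.004  0.701 -0.713] y [1.    0.002 0.007]
scene 297 (array([504.5, -52. ]), array([72.1, 61.4]), 86.7) [505.3 -51.6  59.2] [54.5 59.6 62.3]
side 348 (array([500.6, -51.4]), array([70.4, 55.8]), 89.4) [500.4 -48.3  59.3] [56.6 59.3 61.7]
scene 176 (array([ 435.5, -387.8]), array([56. , 58.2]), 72.3) [ 437.2 -387.6   84. ] [80.9 84.  87.5]
side 108 (array([ 431.8, -386.3]), array([55.7, 52. ]), 71.8) [ 425.4 -386.1   83.8] [80.9 83.9 86.5]
side 355 (array([519.4, 424.9]), array([56.4, 79.2]), 5.5) [520.2 415.4  76.5] [71.8 76.9 79.3]
[0.519, 0.002, 0.082] [-0.0, -0.404, 0.005] dist 131 turn 35
--
[0.059, -0.0, 0.09] [0.0, -0.524, 0.0] dist 27 turn 45
--
[0.55, -0.004, 0.252] [-0.0, -0.175, -0.0] dist 151 turn 15
--
[0.0, 0.0, 0.48] [0.0, 0.0, 0.0] dist 120 turn 0
--
```

Call:
apply_moves:
  series: [0.52,0,0.083,0,-0.404,0.005,0.9,0.52,0,0.083,0,-0.404,0.005,0.9,0.52,0,0.083,0,-0.404,0.005,0.9,0.52,0,0.083,0,-0.404,0.005,0.9]

```text
clock: 37.2
position: [500.1, -56.9, 260.2]
ee_rot: [[-0.005, 1.0, 0.003], [0.986, 0.004, 0.166], [0.166, 0.004, -0.986]]
contact_force: [0.2, -0.7, -1.3]
finger_gap: 84.6
finger_force: 0.0
```

Call:
apply_moves:
  series: [0.059,0,0.09,0,-0.524,0,0.9,0.059,0,0.09,0,-0.524,0,0.9,0.059,0,0.09,0,-0.524,0,0.9,0.059,0,0.09,0,-0.524,0,0.9,0.059,0,0.09,0,-0.524,0,0.9]

```text
clock: 37.83
position: [499.7, -39.1, 237.6]
ee_rot: [[-0.006, 1.0, 0.002], [0.816, 0.006, -0.578], [-0.578, -0.002, -0.816]]
contact_force: [0.4, -0.3, -0.1]
finger_gap: 84.5
finger_force: 0.0
```

Call:
apply_moves:
  series: [0.56,0.006,0.245,0,-0.175,0,0.9,0.56,0.006,0.245,0,-0.175,0,0.9,0.56,0.006,0.245,0,-0.175,0,0.9,0.56,0.006,0.245,0,-0.175,0,0.9]

```text
clock: 38.33
position: [500.0, 39.3, 104.7]
ee_rot: [[-0.008, 1.0, -0.002], [0.641, 0.004, -0.768], [-0.768, -0.007, -0.641]]
contact_force: [0.5, -0.2, 0.9]
finger_gap: 84.6
finger_force: 0.0
```

Run:
```python
from h import *
st();blob((400,640),(-130,20),(53,75),('wrist',))
R1=rot(89.5,-50);g=np.array([501.5,-52,32])
calls([(g,R1)])
```

```text
t 38.33 p [500.   39.3 104.7] q [-0.06  0.75 -0.8   1.92  0.97  1.65 -1.35] F [ 0.5 -0.2  0.9] M [ 0.7 -0.1  0.1] gap 84.6 ff 0.0
yaw 90.7 z [-0.002 -0.768 -0.641] y [ 1.     0.004 -0.007]
wrist 2027 (array([502.8, -48.8]), array([56.7, 68.4]), 0.8) [502.2 -40.1  58.7] [55.4 59.1 59.6]
[-0.001, 0.003, 0.477] [0.004, 0.002, 0.006] dist 119 turn 1
--
```

Call:
apply_moves:
  series: [0,0.006,0.2,0,0,0.005,0.9,0,0.006,0.38,0,0,0.005,0.9,0,0.006,0.475,0,0,0.005,0.9,0,0.006,0.475,0,0,0.005,0.9,0,0.006,0.475,0,0,0.005,0,0,0.006,0.475,0,0,0.005,0,0,0.006,0.475,0,0,0.005,0,0,0.006,0.475,0,0,0.005,0,0,0.006,0.475,0,0,0.005,0]

```text
clock: 39.5
position: [503.7, -53.2, 33.3]
ee_rot: [[0.009, 1.0, 0.0], [0.641, -0.006, -0.767], [-0.767, 0.007, -0.641]]
contact_force: [-2.1, 4.6, 6.7]
finger_gap: 56.1
finger_force: 25.0
```

Run:
```python
from h import *
st()
p=(525,322.4);R=rot(94.6,40)
calls([((499,-45,220),rot(90,-50))],[((500,60,300),rot(92,-20))],[((510,180,290),rot(94.6,10))],[((522,280,270),rot(94.6,25))],[((*p,200),R)],[((*p,44),R)])
```

```text
t 39.5 p [503.7 -53.2  33.3] q [ 0.04  0.81 -0.72  2.02  1.12  1.51 -1.4 ] F [-2.1  4.6  6.7] M [ 0.3  0.3 -0.3] gap 56.1 ff 25.0
yaw 89.2 z [ 0.    -0.767 -0.641] y [ 1.    -0.006  0.007]
[-0.552, -0.014, -0.496] [0.0, 0.001, -0.006] dist 186 turn 1
--
[0.029, 0.004, -0.529] [-0.014, 0.349, -0.019] dist 132 turn 30
--
[0.467, 0.057, -0.127] [-0.003, 0.349, -0.03] dist 122 turn 30
--
[0.377, 0.08, 0.147] [0.0, 0.175, -0.0] dist 103 turn 15
--
[0.036, 0.026, 0.325] [0.0, 0.175, 0.0] dist 82 turn 15
--
[-0.401, 0.0, 0.478] [0.0, 0.0, 0.0] dist 156 turn 0
--
```

Call:
apply_moves:
  series: [-0.28,0,-0.25,0,0,0,0,-0.55,-0.014,-0.5,0,0,0,0,-0.55,-0.014,-0.5,0,0,0,0,-0.55,-0.014,-0.5,0,0,0,0]

```text
clock: 40.0
position: [499.9, -44.9, 222.4]
ee_rot: [[0.014, 1.0, 0.004], [0.642, -0.006, -0.767], [-0.767, 0.014, -0.642]]
contact_force: [-0.2, 0.6, -3.1]
finger_gap: 55.5
finger_force: 25.0
```

Call:
apply_moves:
  series: [0.03,0,-0.53,-0.014,0.35,-0.02,0,0.03,0,-0.53,-0.014,0.35,-0.02,0,0.03,0,-0.53,-0.014,0.35,-0.02,0,0.03,0,-0.53,-0.014,0.35,-0.02,0]

```text
clock: 40.5
position: [499.2, 57.9, 298.2]
ee_rot: [[-0.02, 1.0, 0.016], [0.939, 0.024, -0.344], [-0.344, 0.008, -0.939]]
contact_force: [-0.1, -1.1, -2.9]
finger_gap: 56.4
finger_force: 25.0
```

Call:
apply_moves:
  series: [0.467,0.057,-0.127,0,0.35,-0.03,0,0.467,0.057,-0.127,0,0.35,-0.03,0,0.467,0.057,-0.127,0,0.35,-0.03,0,0.467,0.057,-0.127,0,0.35,-0.03,0]

```text
clock: 41.0
position: [508.9, 177.9, 284.5]
ee_rot: [[-0.068, 0.998, -0.016], [0.983, 0.069, 0.171], [0.172, -0.004, -0.985]]
contact_force: [-0.9, 0.3, -2.5]
finger_gap: 55.7
finger_force: 25.0
```

Call:
apply_moves:
  series: [0.377,0.08,0.147,0,0.175,0,0,0.377,0.08,0.147,0,0.175,0,0,0.377,0.08,0.147,0,0.175,0,0]

```text
clock: 41.38
position: [519.6, 283.5, 264.9]
ee_rot: [[-0.069, 0.997, -0.037], [0.904, 0.078, 0.42], [0.422, -0.004, -0.907]]
contact_force: [0.7, -0.6, -2.7]
finger_gap: 55.8
finger_force: 25.0
```

Call:
apply_moves:
  series: [0.036,0.026,0.325,0,0.175,0,0,0.036,0.026,0.325,0,0.175,0,0,0.036,0.026,0.325,0,0.175,0,0,0.036,0.026,0.325,0,0.175,0,0]

```text
clock: 41.88
position: [525.5, 325.4, 198.8]
ee_rot: [[-0.06, 0.997, -0.047], [0.764, 0.076, 0.641], [0.642, 0.003, -0.766]]
contact_force: [-0.4, 0.2, -2.2]
finger_gap: 56.2
finger_force: 25.0
```

Run:
```python
from h import *
st()
p=(525,322.4);R=rot(94.6,40)
calls([((*p,44),R)],[((*p,39),R)])
blob((470,580),(350,470),(70,88),('scene','side'))
```

```text
t 41.88 p [525.5 325.4 198.8] q [ 0.59  0.64 -1.19  1.93 -0.1   0.66 -0.28] F [-0.4  0.2 -2.2] M [-0.9 -0.2  0. ] gap 56.2 ff 25.0
yaw 94.5 z [-0.047  0.641 -0.766] y [0.997 0.076 0.003]
[-0.407, -0.005, 0.475] [0.003, 0.0, -0.001] dist 156 turn 0
--
[-0.013, 0.0, 0.015] [0.0, 0.0, 0.0] dist 5 turn 0
--
scene 0   
side 360 (array([523.6, 425.7]), array([65.1, 80.3]), 3.6) [520.2 415.8  76.5] [71.5 76.8 79.4]
```

Call:
apply_moves:
  series: [-0.18,0,0.21,0,0,0,0,-0.3,-0.003,0.355,0,0,0,0,-0.36,-0.005,0.42,0,0,0,0,-0.39,-0.005,0.457,0,0,0,0,-0.407,-0.005,0.475,0,0,0,0,-0.415,-0.005,0.485,0,0,0,0,-0.42,-0.005,0.49,0,0,0,0,-0.42,-0.005,0.49,0,0,0,0]

```text
clock: 42.98
position: [526.5, 323.9, 39.3]
ee_rot: [[-0.06, 0.997, -0.043], [0.762, 0.074, 0.643], [0.645, 0.006, -0.764]]
contact_force: [-4.8, -8.6, 21.9]
finger_gap: 56.0
finger_force: 25.0
```

Run:
```python
from h import *
st();blob((470,580),(270,370),(70,82),('side',))
```

```text
t 42.98 p [526.5 323.9  39.3] q [ 0.46  0.86 -1.    2.    0.03  0.41 -0.22] F [-4.8 -8.6 21.9] M [0.8 1.4 0.9] gap 56.0 ff 25.0
yaw 94.5 z [-0.043  0.643 -0.764] y [0.997 0.074 0.006]
side 368 (array([529.5, 325.1]), array([67.2, 78.7]), 81.2) [526.2 322.3  76.2] [70.7 76.5 80.2]
```

Call:
apply_moves:
  series: [0,0,0,0,0,0,0.8,0,0,0,0,0,0,0.8,0,0,0,0,0,0,0.8,0,0,-0.1,0,0,0,0.8,0,0,-0.35,0,0,0,0.8,0.2,0,-0.6,0,0,0,0.8,0.2,0,-0.9,0,0,0,0.8,0.2,0,-0.9,0,0,0,0.8]

```text
clock: 44.02
position: [533.6, 215.6, 243.7]
ee_rot: [[-0.059, 0.997, -0.042], [0.763, 0.072, 0.642], [0.643, 0.006, -0.765]]
contact_force: [-0.2, 0.4, -1.1]
finger_gap: 74.8
finger_force: 0.0
```

Run:
```python
from h import *
st();blob((470,580),(275,375),(70,82),('side',));blob((470,580),(375,470),(70,82),('side',));blob((380,490),(-450,-320),(80,90))
calls([((490,110,330),rot(90,10))],[((500,-80,330),rot(80,-15))],[((460,-260,300),rot(75,-35))])
```

```text
t 44.02 p [533.6 215.6 243.7] q [ 0.82  0.56 -1.2   1.9  -0.21  0.86 -0.08] F [-0.2  0.4 -1.1] M [-0.6 -0.1  0. ] gap 74.8 ff 0.0
yaw 94.4 z [-0.042  0.642 -0.765] y [0.997 0.072 0.006]
side 293 (array([525.1, 326. ]), array([56.8, 57.5]), 3.5) [525.2 327.7  76.3] [71.5 76.7 79.6]
side 358 (array([520.1, 414.1]), array([56.3, 57.3]), 4.3) [520.  415.8  76.3] [71.5 76.7 79. ]
scene 174 (array([ 436.6, -388.8]), array([56.8, 58.4]), 75.6) [ 437.6 -387.7   84.1] [80.7 84.4 87.2]
side 141 (array([ 433. , -388.1]), array([57. , 55.6]), 75.3) [ 433.6 -385.8   83.8] [80.3 83.9 86.7]
[-0.09, -0.2, -0.533] [-0.019, -0.35, 0.046] dist 144 turn 30
--
[-0.752, 0.04, -0.133] [0.005, -0.29, 0.117] dist 191 turn 27
--
[-0.683, -0.033, 0.306] [0.025, -0.233, 0.053] dist 187 turn 21
--
```

Two cups stand in the box. Next is the sand cup.

Call:
apply_moves:
  series: [-0.09,-0.2,-0.533,-0.019,-0.35,0.046,0.9,-0.09,-0.2,-0.533,-0.019,-0.35,0.046,0.9,-0.09,-0.2,-0.533,-0.019,-0.35,0.046,0.9,-0.09,-0.2,-0.533,-0.019,-0.35,0.046,0.9]

```text
clock: 44.72
position: [489.7, 112.6, 329.3]
ee_rot: [[-0.004, 1.0, 0.002], [0.985, 0.004, 0.17], [0.17, 0.003, -0.985]]
contact_force: [0.1, 0.4, 0.0]
finger_gap: 84.4
finger_force: 0.0
```

Call:
apply_moves:
  series: [-0.75,0.04,-0.133,0.005,-0.29,0.117,0.9,-0.75,0.04,-0.133,0.005,-0.29,0.117,0.9,-0.75,0.04,-0.133,0.005,-0.29,0.117,0.9,-0.75,0.04,-0.133,0.005,-0.29,0.117,0.9]

```text
clock: 45.22
position: [499.6, -82.2, 325.2]
ee_rot: [[0.167, 0.985, -0.05], [0.952, -0.175, -0.252], [-0.257, -0.006, -0.966]]
contact_force: [0.6, 1.3, 0.3]
finger_gap: 84.7
finger_force: 0.0
```

Call:
apply_moves:
  series: [-0.68,-0.033,0.306,0.025,-0.233,0.053,0.9,-0.68,-0.033,0.306,0.025,-0.233,0.053,0.9,-0.68,-0.033,0.306,0.025,-0.233,0.053,0.9,-0.68,-0.033,0.306,0.025,-0.233,0.053,0.9]

```text
clock: 45.72
position: [457.7, -262.3, 294.9]
ee_rot: [[0.211, 0.965, -0.155], [0.793, -0.261, -0.551], [-0.572, -0.007, -0.82]]
contact_force: [0.5, 1.2, -0.1]
finger_gap: 84.7
finger_force: 0.0
```

Run:
```python
from h import *
st();blob((370,500),(-450,-320),(80,90),('wrist','scene'))
R=rot(74.5,-45);g=np.array([435,-388.3,48])
calls([(g-R[:,2]*110,R)],[(g,R)])
```

```text
t 45.73 p [ 457.7 -262.3  294.9] q [ 0.76  0.25 -0.86  1.91  0.76  1.41 -0.63] F [ 0.5  1.2 -0.1] M [ 0.6 -0.2  0. ] gap 84.7 ff 0.0
yaw 75.1 z [-0.155 -0.551 -0.82 ] y [ 0.965 -0.261 -0.007]
wrist 1183 (array([ 435.3, -389.2]), array([56.1, 55.6]), 73.6) [ 436.4 -386.4   83.5] [80.3 83.9 85. ]
scene 180 (array([ 434.4, -388.4]), array([56.1, 58.4]), 75.3) [ 437.9 -386.8   84. ] [80.5 84.  87. ]
[0.214, 0.043, 0.69] [0.002, -0.118, 0.007] dist 181 turn 10
--
[0.0, 0.0, 0.44] [0.0, 0.0, 0.0] dist 110 turn 0
--
```

Call:
apply_moves:
  series: [0.214,0.043,0.69,0,-0.118,0.007,0.9,0.214,0.043,0.69,0,-0.118,0.007,0.9,0.214,0.043,0.69,0,-0.118,0.007,0.9,0.214,0.043,0.69,0,-0.118,0.007,0.9]

```text
clock: 46.32
position: [454.5, -314.6, 122.9]
ee_rot: [[0.187, 0.964, -0.189], [0.682, -0.266, -0.682], [-0.708, -0.001, -0.707]]
contact_force: [0.6, -0.5, -0.2]
finger_gap: 85.0
finger_force: 0.0
```

Call:
apply_moves:
  series: [0,0,0.2,0,0,0,0.9,0,0,0.36,0,0,0,0.9,0,0,0.44,0,0,0,0.9,0,0,0.44,0,0,0,0.9,0,0,0.44,0,0,0,0,0,0,0.44,0,0,0,0,0,0,0.44,0,0,0,0,0,0,0.44,0,0,0,0,0,0,0.44,0,0,0,0]

```text
clock: 47.45
position: [436.1, -390.9, 49.6]
ee_rot: [[0.192, 0.964, -0.184], [0.678, -0.266, -0.685], [-0.709, 0.007, -0.705]]
contact_force: [-0.8, 4.6, 7.6]
finger_gap: 55.9
finger_force: 25.0
```

Run:
```python
from h import *
st()
R=rot(90,45)
calls([((435,-383,150),rot(74.5,-45))],[((470,-230,230),rot(80,-45))],[((500,-60,220),rot(90,-20))],[((505,-55,220),rot(90,20))],[((500,-55,180),R)],[((500,-55,33),R)])
```

```text
t 47.45 p [ 436.1 -390.9   49.6] q [ 0.69  0.68 -0.63  2.08  1.31  1.25 -1.11] F [-0.8  4.6  7.6] M [ 0.2  0.4 -0.3] gap 55.9 ff 25.0
yaw 74.2 z [-0.184 -0.685 -0.705] y [ 0.964 -0.266  0.007]
[-0.264, -0.01, -0.296] [0.004, 0.002, -0.002] dist 99 turn 0
--
[0.217, -0.028, -0.67] [-0.045, 0.0, -0.045] dist 176 turn 6
--
[0.52, 0.001, -0.461] [-0.063, 0.29, -0.099] dist 174 turn 27
--
[0.024, 0.02, -0.009] [-0.0, 0.465, 0.0] dist 8 turn 40
--
[-0.051, -0.02, 0.15] [-0.0, 0.291, -0.0] dist 40 turn 25
--
[-0.416, 0.0, 0.416] [0.0, 0.0, 0.0] dist 147 turn 0
--
```

Call:
apply_moves:
  series: [-0.14,0,-0.15,0,0,0,0,-0.264,-0.01,-0.296,0,0,0,0,-0.264,-0.01,-0.296,0,0,0,0]

```text
clock: 47.82
position: [435.8, -384.6, 151.2]
ee_rot: [[0.195, 0.964, -0.181], [0.677, -0.266, -0.686], [-0.71, 0.011, -0.704]]
contact_force: [1.3, -0.3, -2.4]
finger_gap: 55.8
finger_force: 25.0
```

Call:
apply_moves:
  series: [0.217,-0.028,-0.67,-0.045,0,-0.045,0,0.217,-0.028,-0.67,-0.045,0,-0.045,0,0.217,-0.028,-0.67,-0.045,0,-0.045,0,0.217,-0.028,-0.67,-0.045,0,-0.045,0]

```text
clock: 48.32
position: [470.9, -228.0, 228.1]
ee_rot: [[0.124, 0.986, -0.114], [0.695, -0.168, -0.699], [-0.708, 0.008, -0.706]]
contact_force: [1.2, -0.9, -1.2]
finger_gap: 56.0
finger_force: 25.0
```

Call:
apply_moves:
  series: [0.52,0,-0.46,-0.063,0.29,-0.1,0,0.52,0,-0.46,-0.063,0.29,-0.1,0,0.52,0,-0.46,-0.063,0.29,-0.1,0,0.52,0,-0.46,-0.063,0.29,-0.1,0]

```text
clock: 48.82
position: [499.1, -60.0, 215.7]
ee_rot: [[-0.001, 1.0, 0.005], [0.939, 0.003, -0.345], [-0.345, 0.004, -0.939]]
contact_force: [-0.1, -0.2, -1.9]
finger_gap: 55.9
finger_force: 25.0
```

Call:
apply_moves:
  series: [0.024,0.02,0,0,0.465,0,0,0.024,0.02,0,0,0.465,0,0,0.024,0.02,0,0,0.465,0,0,0.024,0.02,0,0,0.465,0,0,0.024,0.02,0,0,0.465,0,0]

```text
clock: 49.45
position: [502.8, -59.1, 211.9]
ee_rot: [[0.005, 1.0, 0.002], [0.941, -0.005, 0.339], [0.339, 0.0, -0.941]]
contact_force: [-0.3, -0.1, -1.6]
finger_gap: 55.9
finger_force: 25.0
```

Call:
apply_moves:
  series: [-0.05,-0.02,0.15,0,0.29,0,0,-0.05,-0.02,0.15,0,0.29,0,0,-0.05,-0.02,0.15,0,0.29,0,0,-0.05,-0.02,0.15,0,0.29,0,0]

```text
clock: 49.95
position: [498.4, -54.6, 173.1]
ee_rot: [[-0.002, 1.0, -0.0], [0.712, 0.001, 0.703], [0.703, 0.001, -0.712]]
contact_force: [-0.6, -0.1, -1.8]
finger_gap: 56.1
finger_force: 25.0
```

Run:
```python
from h import *
st()
R=rot(90,45);calls([((500,-55,33),R)])
```

```text
t 49.95 p [498.4 -54.6 173.1] q [ 1.27  0.76 -1.17  1.89 -0.09  1.06  0.23] F [-0.6 -0.1 -1.8] M [-1.  -0.2  0. ] gap 56.1 ff 25.0
yaw 90.1 z [-0.     0.703 -0.712] y [1.    0.001 0.001]
[-0.395, 0.006, 0.406] [-0.0, 0.004, 0.001] dist 142 turn 0
--
```

Call:
apply_moves:
  series: [-0.2,0.004,0.21,0,0,0,0,-0.32,0.006,0.33,0,0,0,0,-0.37,0.006,0.38,0,0,0,0,-0.39,0.006,0.402,0,0,0,0,-0.402,0.006,0.413,0,0,0,0,-0.402,0.006,0.413,0,0,0,0]

```text
clock: 50.7
position: [501.8, -53.5, 31.6]
ee_rot: [[-0.005, 1.0, 0.003], [0.712, 0.002, 0.702], [0.702, 0.005, -0.712]]
contact_force: [-0.1, 0.1, -1.8]
finger_gap: 55.9
finger_force: 25.0
```

Call:
apply_moves:
  series: [0,0,0,0,0,0,0.9,0,0,0,0,0,0,0.9,0,0,0,0,0,0,0.9,0,0,0,0,0,0,0.9,0,0,-0.2,0,0,0,0.9,0,0,-0.45,0,0,0,0.9,0.1,0,-0.75,0,0,0,0.9,0.1,0,-0.75,0,0,0,0.9]

```text
clock: 51.7
position: [502.0, -169.2, 184.4]
ee_rot: [[-0.004, 1.0, 0.006], [0.713, -0.001, 0.701], [0.701, 0.007, -0.713]]
contact_force: [-1.0, -0.6, 0.7]
finger_gap: 84.3
finger_force: 0.0
```

Run:
```python
from h import *
st();blob((400,640),(-130,20),(53,75))
R1=rot(90,-50);g=np.array([500,-53,32])
calls([((500,-60,260),rot(90,10))],[((500,-40,240),rot(90,-35))],[(g-R1[:,2]*120,R1)],[(g,R1)])
```

```text
t 51.7 p [ 502.  -169.2  184.4] q [ 1.34  0.8  -1.1   1.73 -0.04  1.24  0.32] F [-1.  -0.6  0.7] M [-0.7 -0.1  0. ] gap 84.3 ff 0.0
yaw 90.4 z [ 0.006  0.701 -0.713] y [ 1.    -0.001  0.007]
scene 294 (array([501.8, -50.3]), array([72.2, 63.1]), 87.0) [504.6 -49.8  59. ] [54.4 59.4 62.3]
side 348 (array([500.4, -48.9]), array([70.6, 56. ]), 89.1) [500.1 -47.3  59.3] [56.7 59.4 61.7]
[0.521, -0.003, 0.088] [0.003, -0.402, 0.002] dist 132 turn 35
--
[0.059, -0.0, 0.09] [0.0, -0.524, 0.0] dist 27 turn 45
--
[0.557, -0.0, 0.247] [-0.0, -0.175, -0.0] dist 152 turn 15
--
[0.0, 0.0, 0.48] [0.0, 0.0, 0.0] dist 120 turn 0
--
```

Call:
apply_moves:
  series: [0.52,0,0.088,0,-0.402,0.004,0.9,0.52,0,0.088,0,-0.402,0.004,0.9,0.52,0,0.088,0,-0.402,0.004,0.9,0.52,0,0.088,0,-0.402,0.004,0.9]

```text
clock: 52.3
position: [499.9, -55.5, 258.0]
ee_rot: [[-0.003, 1.0, 0.003], [0.986, 0.003, 0.168], [0.168, 0.004, -0.986]]
contact_force: [-0.3, -0.0, -0.2]
finger_gap: 84.4
finger_force: 0.0
```

Call:
apply_moves:
  series: [0.059,0,0.09,0,-0.524,0,0.9,0.059,0,0.09,0,-0.524,0,0.9,0.059,0,0.09,0,-0.524,0,0.9,0.059,0,0.09,0,-0.524,0,0.9,0.059,0,0.09,0,-0.524,0,0.9]

```text
clock: 52.92
position: [499.8, -38.1, 235.8]
ee_rot: [[-0.004, 1.0, 0.001], [0.817, 0.004, -0.576], [-0.576, -0.001, -0.817]]
contact_force: [0.6, -0.3, -0.3]
finger_gap: 84.3
finger_force: 0.0
```

Call:
apply_moves:
  series: [0.569,0.004,0.24,0,-0.175,0,0.9,0.569,0.004,0.24,0,-0.175,0,0.9,0.569,0.004,0.24,0,-0.175,0,0.9,0.569,0.004,0.24,0,-0.175,0,0.9]

```text
clock: 53.42
position: [499.5, 43.7, 102.2]
ee_rot: [[-0.008, 1.0, -0.002], [0.642, 0.003, -0.766], [-0.766, -0.007, -0.642]]
contact_force: [0.2, 0.0, 0.5]
finger_gap: 84.8
finger_force: 0.0
```

Run:
```python
from h import *
st();blob((400,640),(-130,20),(53,75),('wrist',))
R1=rot(89.5,-50);g=np.array([501.5,-49.5,32])
calls([(g,R1)])
```

```text
t 53.42 p [499.5  43.7 102.2] q [-0.06  0.76 -0.81  1.92  0.97  1.65 -1.36] F [0.2 0.  0.5] M [ 0.6 -0.1  0. ] gap 84.8 ff 0.0
yaw 90.7 z [-0.002 -0.766 -0.642] y [ 1.     0.003 -0.007]
wrist 1964 (array([502.3, -48.7]), array([56.6, 69.1]), 0.4) [502.2 -39.2  58.6] [55.2 59.1 59.6]
[-0.014, 0.005, 0.476] [0.003, 0.0, 0.006] dist 119 turn 1
--
```

Call:
apply_moves:
  series: [-0.005,0.006,0.2,0,0,0.005,0.9,-0.008,0.006,0.38,0,0,0.005,0.9,-0.008,0.006,0.474,0,0,0.005,0.9,-0.008,0.006,0.474,0,0,0.005,0.9,-0.008,0.006,0.474,0,0,0.005,0,-0.008,0.006,0.474,0,0,0.005,0,-0.008,0.006,0.474,0,0,0.005,0,-0.008,0.006,0.474,0,0,0.005,0,-0.008,0.006,0.474,0,0,0.005,0]

```text
clock: 54.6
position: [503.4, -49.9, 32.9]
ee_rot: [[0.011, 1.0, -0.001], [0.643, -0.008, -0.766], [-0.766, 0.008, -0.643]]
contact_force: [-0.3, 4.5, 6.6]
finger_gap: 56.0
finger_force: 25.0
```

Run:
```python
from h import *
st()
p=(532,233);R=rot(94.6,40)
calls([((499,-45,220),rot(90,-50))],[((500,60,300),rot(92,-20))],[((520,150,290),rot(94.6,10))],[((530,200,270),rot(94.6,25))],[((*p,200),R)],[((*p,44),R)])
```

```text
t 54.6 p [503.4 -49.9  32.9] q [ 0.05  0.82 -0.73  2.02  1.12  1.52 -1.41] F [-0.3  4.5  6.6] M [ 0.3  0.3 -0.3] gap 56.0 ff 25.0
yaw 89.0 z [-0.001 -0.766 -0.643] y [ 1.    -0.008  0.008]
[-0.561, -0.012, -0.488] [-0.001, -0.0, -0.007] dist 186 turn 1
--
[0.029, 0.004, -0.529] [-0.014, 0.349, -0.019] dist 132 turn 30
--
[0.353, 0.092, -0.086] [-0.003, 0.349, -0.03] dist 94 turn 30
--
[0.181, 0.056, 0.113] [0.0, 0.175, -0.0] dist 55 turn 15
--
[0.002, 0.019, 0.309] [0.0, 0.175, 0.0] dist 77 turn 15
--
[-0.401, 0.0, 0.478] [0.0, 0.0, 0.0] dist 156 turn 0
--
```

Call:
apply_moves:
  series: [-0.28,0,-0.25,0,0,0,0,-0.56,-0.012,-0.49,0,0,0,0,-0.56,-0.012,-0.49,0,0,0,0,-0.56,-0.012,-0.49,0,0,0,0]

```text
clock: 55.1
position: [500.0, -45.7, 222.3]
ee_rot: [[0.016, 1.0, 0.003], [0.644, -0.008, -0.765], [-0.765, 0.014, -0.644]]
contact_force: [-0.1, -0.9, -2.6]
finger_gap: 55.6
finger_force: 25.0
```

Call:
apply_moves:
  series: [0.03,0,-0.53,-0.014,0.35,-0.02,0,0.03,0,-0.53,-0.014,0.35,-0.02,0,0.03,0,-0.53,-0.014,0.35,-0.02,0,0.03,0,-0.53,-0.014,0.35,-0.02,0]

```text
clock: 55.6
position: [499.5, 57.0, 298.3]
ee_rot: [[-0.018, 1.0, 0.016], [0.939, 0.023, -0.342], [-0.342, 0.009, -0.94]]
contact_force: [1.1, -0.5, -3.0]
finger_gap: 55.9
finger_force: 25.0
```

Call:
apply_moves:
  series: [0.353,0.092,-0.086,0,0.35,-0.03,0,0.353,0.092,-0.086,0,0.35,-0.03,0,0.353,0.092,-0.086,0,0.35,-0.03,0,0.353,0.092,-0.086,0,0.35,-0.03,0]

```text
clock: 56.1
position: [518.8, 147.0, 285.1]
ee_rot: [[-0.066, 0.998, -0.015], [0.982, 0.068, 0.175], [0.175, -0.004, -0.985]]
contact_force: [-0.4, -0.7, -3.1]
finger_gap: 56.0
finger_force: 25.0
```

Call:
apply_moves:
  series: [0.18,0.056,0.113,0,0.175,0,0,0.18,0.056,0.113,0,0.175,0,0,0.18,0.056,0.113,0,0.175,0,0]

```text
clock: 56.48
position: [528.5, 200.2, 265.8]
ee_rot: [[-0.065, 0.997, -0.034], [0.903, 0.073, 0.422], [0.424, -0.003, -0.906]]
contact_force: [-0.5, 0.1, -1.9]
finger_gap: 55.8
finger_force: 25.0
```

Call:
apply_moves:
  series: [0,0.019,0.309,0,0.175,0,0,0,0.019,0.309,0,0.175,0,0,0,0.019,0.309,0,0.175,0,0,0,0.019,0.309,0,0.175,0,0]

```text
clock: 56.98
position: [532.5, 235.0, 199.5]
ee_rot: [[-0.06, 0.997, -0.045], [0.763, 0.075, 0.642], [0.644, 0.004, -0.765]]
contact_force: [-0.1, 0.1, -1.9]
finger_gap: 55.8
finger_force: 25.0
```

Run:
```python
from h import *
st()
p=(532,234);R=rot(94.6,40)
calls([((*p,44),R)],[((*p,39.5),R)])
blob((470,580),(280,375),(70,82),('side',))
```

```text
t 56.98 p [532.5 235.  199.5] q [ 0.76  0.63 -1.19  1.94 -0.14  0.76 -0.12] F [-0.1  0.1 -1.9] M [-0.9 -0.2 -0. ] gap 55.8 ff 25.0
yaw 94.5 z [-0.045  0.642 -0.765] y [0.997 0.075 0.004]
[-0.403, -0.005, 0.481] [0.004, -0.001, -0.001] dist 157 turn 0
--
[-0.012, 0.0, 0.014] [0.0, 0.0, 0.0] dist 4 turn 0
--
side 294 (array([524.7, 325.7]), array([56.7, 58.3]), 4.8) [525.5 327.5  76.1] [71.2 76.6 79.2]
```

Call:
apply_moves:
  series: [-0.18,0,0.21,0,0,0,0,-0.3,-0.003,0.36,0,0,0,0,-0.36,-0.005,0.43,0,0,0,0,-0.39,-0.005,0.465,0,0,0,0,-0.403,-0.005,0.481,0,0,0,0,-0.412,-0.005,0.491,0,0,0,0,-0.416,-0.005,0.496,0,0,0,0,-0.416,-0.005,0.496,0,0,0,0]

```text
clock: 58.02
position: [533.3, 234.9, 39.6]
ee_rot: [[-0.059, 0.997, -0.042], [0.761, 0.072, 0.645], [0.646, 0.006, -0.763]]
contact_force: [-6.4, -9.8, 23.5]
finger_gap: 56.1
finger_force: 25.0
```

Run:
```python
from h import *
st();blob((470,580),(190,285),(70,82),('side',))
```

```text
t 58.02 p [533.3 234.9  39.6] q [ 0.63  0.86 -1.01  2.01 -0.01  0.51 -0.06] F [-6.4 -9.8 23.5] M [1.  1.7 1.3] gap 56.1 ff 25.0
yaw 94.4 z [-0.042  0.645 -0.763] y [0.997 0.072 0.006]
side 308 (array([533.9, 236. ]), array([64.1, 80.5]), 88.1) [532.5 233.8  76. ] [70.8 76.4 79.9]
```

Call:
apply_moves:
  series: [0,0,0,0,0,0,0.8,0,0,0,0,0,0,0.8,0,0,0,0,0,0,0.8,0,0,-0.1,0,0,0,0.8,0,0,-0.35,0,0,0,0.8,0.2,0,-0.6,0,0,0,0.8,0.2,0,-0.9,0,0,0,0.8,0.2,0,-0.9,0,0,0,0.8]

```text
clock: 59.08
position: [540.2, 126.1, 243.3]
ee_rot: [[-0.058, 0.997, -0.041], [0.762, 0.071, 0.644], [0.645, 0.006, -0.764]]
contact_force: [-0.5, 0.3, -1.4]
finger_gap: 75.1
finger_force: 0.0
```

Call:
apply_moves:
  series: [-0.1,-0.2,-0.6,0,-0.3,0,0.8,-0.1,-0.2,-0.6,0,-0.3,0,0.8,-0.1,-0.2,-0.6,0,-0.3,0,0.8,-0.1,-0.2,-0.6,0,-0.3,0,0.8,-0.1,-0.2,-0.6,0,-0.3,0,0.8]

```text
clock: 59.7
position: [497.1, 8.5, 338.3]
ee_rot: [[-0.07, 0.997, -0.015], [0.966, 0.072, 0.25], [0.25, 0.003, -0.968]]
contact_force: [0.5, 0.4, 0.5]
finger_gap: 75.2
finger_force: 0.0
```

Run:
```python
from h import *
st();lid()
for y in((190,280),(280,372),(372,470)): blob((470,580),y,(70,84),('side',))
cam('side','d5.png');cam('scene','s5.png')
a=cv2.imread('pics/d5.png');b=cv2.imread('pics/s5.png')
cv2.imwrite('pics/e5.png',np.hstack([a[150:400,150:470],b[100:350,180:500]]))
P=pts(cam('scene'));px={'post_tall':(297,235),'post_short':(332,246),'jar':(249,252),'brush':(347,185)}
for k,(u,v) in px.items():print(k,P[v,u].round())
```

```text
t 59.7 p [497.1   8.5 338.3] q [ 1.07  0.22 -1.17  1.79 -0.06  1.26 -0.01] F [0.5 0.4 0.5] M [-0.3 -0.1  0. ] gap 75.2 ff 0.0
yaw 94.2 z [-0.015  0.25  -0.968] y [0.997 0.072 0.003]
scene lid angle 1.442 normal [ 0.99  0.08 -0.13] 8976
side lid angle 1.435 normal [ 0.99  0.08 -0.14] 2901
side 240 (array([531.7, 237.5]), array([56.5, 57.2]), 3.0) [531.5 239.   75.9] [71.2 76.3 79.2]
side 291 (array([525. , 326.1]), array([56.6, 58.4]), 3.6) [525.7 327.1  76.1] [71.1 76.6 79.1]
side 360 (array([520.2, 414. ]), array([56.4, 57.2]), 4.4) [519.9 415.5  76.3] [71.6 76.9 79.3]
post_tall [ 703. -103.  118.]
post_short [683.  -9.  60.]
jar [ 743. -226.   92.]
brush [349.  42.  20.]
```

View pics/e5.png

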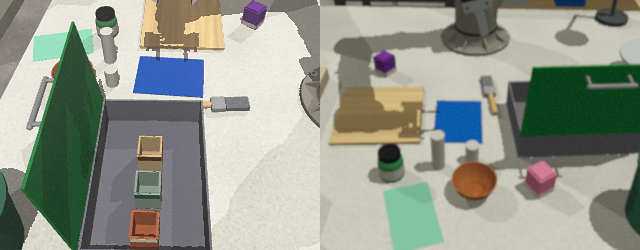

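The left half shows the three cups mouth-up in a row in the box at (150,150), (148,188) and (145,225), with the lid open. The right half shows the posts, jar, bowl, brush and decoys where they were.

```bash
python3 -c "
from workcell import bot
print(bot.close_job())"
```

```text
the job is handed in; nothing more can be done
None
```

The lid is open against its stop, the red, green and sand cups stand mouth-up and unstacked on the box floor, the posts, jar, bowl and brush are where they were, and the job was handed in at about 60 s with no verdict returned.

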